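# Charge the grinding jar and load the orbital shaker

### The job

Get the shaker ready for a grinding run: tip all the grinding balls from the steel cup into the open jar and push its lid in fully, and stand every jar on the shaker platform, upright, one in the middle of each marked circle (any circles will do). Only when the jar is closed and all the jars are on the platform, turn the shaker's dial until its white pointer stands on the long line. Leave the empty cup standing upright inside the yellow taped square, and do not disturb the other things on the bench.

Things in the scene. Friction and masses are not known exactly. Their poses are not given: they have to be found in the camera images.
- shaker: Orbital shaker, fixed: white housing, square platform 240 x 240 mm with blue-grey non-slip mat 92 mm above the bench, its edge lip 6 mm thick and 8 mm above the mat. Origin at bench level under the platform's middle; x points away from its control deck, z up. Deck (80 x 250 mm, top at 54 mm) at x -203 to -123 mm; housing 250 mm wide. The platform does not move.
- spot1 (a point): Centre of marked circle 1 on the mat, at mat height (white ring 76 mm outside, 71 mm inside diameter). The four circles stand in a square, 104 mm apart; axes as the shaker's. This is at shaker x -52 mm, y -52 mm.
- spot2 (a point): Centre of marked circle 2 on the mat, at mat height (white ring 76 mm outside, 71 mm inside diameter). The four circles stand in a square, 104 mm apart; axes as the shaker's. This is at shaker x -52 mm, y 52 mm.
- spot3 (a point): Centre of marked circle 3 on the mat, at mat height (white ring 76 mm outside, 71 mm inside diameter). The four circles stand in a square, 104 mm apart; axes as the shaker's. This is at shaker x 52 mm, y -52 mm.
- spot4 (a point): Centre of marked circle 4 on the mat, at mat height (white ring 76 mm outside, 71 mm inside diameter). The four circles stand in a square, 104 mm apart; axes as the shaker's. This is at shaker x 52 mm, y 52 mm.
- dial (a joint): The shaker's speed dial on the deck, turning about the vertical; rad, 0 to 2.6, grows clockwise seen from above; friction 0.03 N m, stays where left. White pointer at one end of its grip bar. At 1.3 it points straight at the platform (shaker +x), on the long black line; at 0, 1.3 rad left (counter-clockwise) of that. Starts between 0 and 0.8. Be within 0.1 rad of the line.
- dial_grip (a point): Point on the dial's axis at mid-height of its grip bar (73 mm above the bench; shaker x -160, y 35 mm). Black grip bar 38 mm long, 10 mm wide, 22 mm high (top at 84 mm, foot at 62 mm, on a 42 mm disc). At dial value q the bar and pointer point along shaker yaw + 1.3 - q.
- open_jar: Round white open grinding jar, 62 mm outside diameter, 70 mm high, mouth 54 mm wide, inner floor 5 mm above its underside, 160 g. Origin at the centre of its underside, z up through the mouth.
- jar_a: Round white grinding jar already filled, with its grey lid fixed on: jar 62 mm diameter and 70 mm high, lid disc 57 mm wide up to 75 mm, round grip 20 mm wide up to 99 mm. 260 g, weight low (centre of mass about 25 mm up). Origin at the centre of its underside, z up. May be absent (one, two or three of the three closed jars are there).
- jar_b: Round white grinding jar already filled, with its grey lid fixed on: jar 62 mm diameter and 70 mm high, lid disc 57 mm wide up to 75 mm, round grip 20 mm wide up to 99 mm. 260 g, weight low (centre of mass about 25 mm up). Origin at the centre of its underside, z up. May be absent (one, two or three of the three closed jars are there).
- jar_c: Round white grinding jar already filled, with its grey lid fixed on: jar 62 mm diameter and 70 mm high, lid disc 57 mm wide up to 75 mm, round grip 20 mm wide up to 99 mm. 260 g, weight low (centre of mass about 25 mm up). Origin at the centre of its underside, z up. May be absent (one, two or three of the three closed jars are there).
- lid: Loose grey push-in lid of the open jar, lying on its plug. From below: plug 49 mm wide, 8 mm deep, chamfered; disc 57 mm wide, 5 mm thick; round grip 20 mm wide, 24 mm high (top at 37 mm). 35 g. Origin at the centre of the plug's underside, z up. Fully in, its disc lies on the jar's rim, origin 62 mm above the jar's; it drops in with 2.5 mm play all round, no force needed.
- cup: Tapered steel cup holding the balls, 40 mm wide at the foot, 63 mm at the rim, 60 mm high, wall 2.5 mm, 90 g empty; polished inside. Origin at the centre of its underside, z up through the mouth.
- ball1_center (a point): Centre of a white ceramic grinding ball, 15 mm diameter, 11 g; starts in the cup (six in all).
- ball2_center (a point): Centre of a white ceramic grinding ball, 15 mm diameter, 11 g; starts in the cup (six in all).
- ball3_center (a point): Centre of a white ceramic grinding ball, 15 mm diameter, 11 g; starts in the cup (six in all).
- ball4_center (a point): Centre of a white ceramic grinding ball, 15 mm diameter, 11 g; starts in the cup (six in all).
- ball5_center (a point): Centre of a white ceramic grinding ball, 15 mm diameter, 11 g; starts in the cup (six in all).
- ball6_center (a point): Centre of a white ceramic grinding ball, 15 mm diameter, 11 g; starts in the cup (six in all).
- square: Place for used cups: square of yellow tape on the bench (flat, fixed), 140 mm outside, 116 mm inside. Origin at its centre, x and y along its sides.
- pen: Marker pen lying on the bench, 130 x 13 mm; leave alone.
- forceps: Steel forceps lying on the bench, 120 mm long; leave alone.
- bulb: Orange rubber pipette bulb standing on its base, 68 mm wide, 125 mm high, at the back of the bench; leave alone.
Mind the look-alikes: they are no part of the job. What is shaped like the jar_b but turquoise is not meant. Leave any brown look-alike of the cup alone.

How it is judged:
On the way, in this order (a step that is already met when the one before it is completed fails the run):
1. all the balls lie in the open jar (horizontal distance between each of ball1_center, ball2_center, ball3_center, ball4_center, ball5_center, ball6_center and open_jar below 0.028 m and z of ball1_center in the frame of open_jar between 0 and 0.06 m and z of ball2_center in the frame of open_jar between 0 and 0.06 m and z of ball3_center in the frame of open_jar between 0 and 0.06 m and z of ball4_center in the frame of open_jar between 0 and 0.06 m and z of ball5_center in the frame of open_jar between 0 and 0.06 m and z of ball6_center in the frame of open_jar between 0 and 0.06 m), for 0.2 s.
2. the jar with the balls is closed and every jar stands on a circle of the platform, the dial not yet turned to the line (all of step 1 and horizontal distance between lid and open_jar below 0.008 m and z of lid in the frame of open_jar between 0.057 and 0.066 m and angle between the z axis of lid and the z axis of open_jar, either way round below 0.1 rad and (horizontal distance between open_jar and spot1 below 0.015 m or horizontal distance between open_jar and spot2 below 0.015 m or horizontal distance between open_jar and spot3 below 0.015 m or horizontal distance between open_jar and spot4 below 0.015 m) and z of open_jar in the frame of spot1 between -0.005 and 0.006 m and angle between each of open_jar, jar_a, jar_b, jar_c's own z axis and vertical below 0.1 rad and (horizontal distance between jar_a and spot1 below 0.015 m or horizontal distance between jar_a and spot2 below 0.015 m or horizontal distance between jar_a and spot3 below 0.015 m or horizontal distance between jar_a and spot4 below 0.015 m) and z of jar_a in the frame of spot1 between -0.005 and 0.006 m and (horizontal distance between jar_b and spot1 below 0.015 m or horizontal distance between jar_b and spot2 below 0.015 m or horizontal distance between jar_b and spot3 below 0.015 m or horizontal distance between jar_b and spot4 below 0.015 m) and z of jar_b in the frame of spot1 between -0.005 and 0.006 m and (horizontal distance between jar_c and spot1 below 0.015 m or horizontal distance between jar_c and spot2 below 0.015 m or horizontal distance between jar_c and spot3 below 0.015 m or horizontal distance between jar_c and spot4 below 0.015 m) and z of jar_c in the frame of spot1 between -0.005 and 0.006 m and value of joint dial below 1 rad), for 0.2 s.
3. the dial's pointer stands on the long line (value of joint dial between 1.16 and 1.44 rad), for 0.2 s.
At the end, for the whole second after the job is handed in: All balls in the open jar; its lid fully in (origin 57-66 mm above the jar's); every jar upright on the mat within 15 mm of a circle's centre; dial at 1.3 rad within 0.14; cup upright on the bench, centre within 40 mm of the square's along each side; all at rest (all of step 1 and all of step 3 and horizontal distance between lid and open_jar below 0.008 m and z of lid in the frame of open_jar between 0.057 and 0.066 m and angle between the z axis of lid and the z axis of open_jar, either way round below 0.1 rad and (horizontal distance between open_jar and spot1 below 0.015 m or horizontal distance between open_jar and spot2 below 0.015 m or horizontal distance between open_jar and spot3 below 0.015 m or horizontal distance between open_jar and spot4 below 0.015 m) and z of open_jar in the frame of spot1 between -0.005 and 0.006 m and angle between each of open_jar, jar_a, jar_b, jar_c, cup's own z axis and vertical below 0.1 rad and (horizontal distance between jar_a and spot1 below 0.015 m or horizontal distance between jar_a and spot2 below 0.015 m or horizontal distance between jar_a and spot3 below 0.015 m or horizontal distance between jar_a and spot4 below 0.015 m) and z of jar_a in the frame of spot1 between -0.005 and 0.006 m and (horizontal distance between jar_b and spot1 below 0.015 m or horizontal distance between jar_b and spot2 below 0.015 m or horizontal distance between jar_b and spot3 below 0.015 m or horizontal distance between jar_b and spot4 below 0.015 m) and z of jar_b in the frame of spot1 between -0.005 and 0.006 m and (horizontal distance between jar_c and spot1 below 0.015 m or horizontal distance between jar_c and spot2 below 0.015 m or horizontal distance between jar_c and spot3 below 0.015 m or horizontal distance between jar_c and spot4 below 0.015 m) and z of jar_c in the frame of spot1 between -0.005 and 0.006 m and x of cup in the frame of square between -0.04 and 0.04 m and y of cup in the frame of square between -0.04 and 0.04 m and height (world z) of cup below 0.006 m and linear speed of each of open_jar, jar_a, jar_b, jar_c, lid, cup below 0.02 m/s); the robot touches nothing.
It fails at once if the pen is moved by more than 30 mm (distance of pen from where it was at the start of the episode above 0.03 m).
It fails at once if the forceps is moved by more than 30 mm (distance of forceps from where it was at the start of the episode above 0.03 m).
It fails at once if the bulb is moved by more than 30 mm (distance of bulb from where it was at the start of the episode above 0.03 m).
Of jar_a, jar_b, jar_c only 1 to 3 are there at a start; the rules pass over those that are not, and their reading is None.
At some moment in a run one of jar_a, jar_b, jar_c may be knocked a few centimetres aside while the robot is not near it.
It also fails if it takes over 210 s, if anything falls off the work surface, if the arm or the gripper's body presses on something with over 40 N, if the wrist force passes 120 N, or if a joint passes its speed limit or range.

### The arm

A 6-joint arm with a two-finger parallel gripper is mounted at the origin on the work surface. World frame = base frame: x ahead of the robot, y to its left, z up, the work surface at z = 0. Lengths are in m, angles in rad, forces in N, time in s.
With the tool pointing down it reaches from about 0.375 to 0.9 m from the base axis. Payload 3.1 kg.
Tool frame: the origin (TCP) lies midway between the tips of the shut fingers; the grasp point (between the pads) lies 19 mm behind it (manip.grip_depth is the distance from the TCP to the grasp point, in m); z points along the fingers, y is the line along which they close (so a half turn about z gives the same grasp; the last joint's range is limited). The gripper opens to 85 mm and grips with 20 to 120 N. Pads are 22 mm wide; open, the fingers measure 114 mm over their backs; the gripper's body (76 mm by 85 mm) begins 54 mm behind the grasp point. The pads swing forward as they close: fully open they stand 13 mm farther back than shut.
Start: joints at [-1.48, 0.527, 1.433, -0, 1.181, -0.178], TCP at [0.167, -0.602, 0.231] pointing down, gripper open.
Joint ranges: [-3.08, 3.08], [-0.75, 2.2], [0.22, 2.44], [-1.43, 4.57], [0, 2.65], [-2.85, 2.85]. Speed limits (rad/s): [2.79, 2.79, 3.14, 3.14, 3.14, 3.14].

### API

Orientations are given as a unit quaternion [x, y, z, w].
In Python, from station import telemetry, snapshot, manip gives the robot as it stands. The module is installed in compiled form; this text tells all that it offers.
- The arm moves only by the shell command python3 -m crank 'ROWS' [OPENING] [FORCE]. ROWS is text: rows parted by semicolons, each of 6 numbers parted by spaces: the shift along the tool's x, y, z as a fraction of full scale, then the turn, a rotation vector about the tool's x, y, z as a fraction of full scale. A call has exactly 5 rows; each row shifts and turns the commanded pose from where the row before left it, along the tool's axes as they then stand; what a row does not reach is not made up. Full scale, the value 1, is 4 cm for a shift and 90 degrees for a turn. A row lasts 1/10 s, in which the tool goes at most 50 mm and 8.59 degrees, less where a joint would pass 70% of its speed; a pose out of reach is approached as far as the arm can. A call with a number of a shift or a turn outside -1 to 1 is refused whole. A call with a gripper value outside its range is refused whole. OPENING is the opening, from -1 (shut) to 1 (fully open), set as the call begins (- or left out, the last holds). The fingers move at their own pace and stop on an object; FORCE is the grip in N (left out, the last holds). Time passes only in rows, so rows that do not move let the fingers close, or fill a call up. It gives the time, the measured TCP pose, the force, the opening and the grip force at its end, in the units of the state.
- telemetry.sense(): the state, without advancing time (a new reading comes with each control period).
- snapshot(name): name is "scene" or "top"; returns a dict with "image" (400x640x3 uint8, red, green, blue), "depth" (400x640 float32, m along the optical axis (not along the pixel's ray), 0 where there is no reading), "camera_matrix" (3x3 intrinsics, pixels), "rvec" (rotation vector, rad) and "tvec" (3), from world to camera coordinates, as OpenCV has them. Camera axes: x right, y down, z forward; pixel columns grow to the right and rows downward; lengths in m; the calibration is good to about 2 mm. A picture is of the moment at which its call begins.
- manip.sign_off(): hands the job in; it is judged then, once.
The state is a dict: "t": time; "q": joint angles; "qd": joint speeds; "tau": joint torques, N m; "tcp_pos": TCP position; "tool_rot": TCP orientation; "force": force on the tool from outside, world axes, zero at the start; "ft_torque": the same for the moment, N m; "finger_gap": opening from 0.0 (shut) to 1.0 (fully open); "gripper_force": force on a finger pad.
Only numpy, scipy, OpenCV 4.12 (cv2) and the standard library are available. Lean on these libraries where they do the work, as an engineer would, in place of code of your own. Each camera call takes 0.05 s, during which the arm holds its last target. There are 200 camera calls.

## Working session

There is one attempt and no reset: what is moved stays moved. The work goes in short steps, Python scripts to look and compute and a shell command to move; the robot and the scene stay as the last step left them, time stands still between calls to the robot, and variables do not carry over. Pictures are saved under pics/ and viewed, at most 16 in all, crops included, and the job is handed in when it is done.

```bash
mkdir -p pics
python3 - <<'E'
from station import telemetry, snapshot, manip
import cv2,numpy as np
for n in("scene","top"):
    s=snapshot(n); cv2.imwrite(f"pics/{n}0.png",s["image"][:,:,::-1]); np.savez(f"{n}0.npz",**s)
    R=cv2.Rodrigues(s["rvec"])[0]; print(n,(-R.T@s["tvec"].ravel()).round(3),s["camera_matrix"].round(1).tolist(), R.round(2).tolist())
print(telemetry.sense(),manip.grip_depth)
E
```

```text
scene [ 1.339 -0.043  0.594] [[387.8, 0.0, 319.3], [0.0, 387.8, 198.3], [0.0, 0.0, 1.0]] [[-0.08, 1.0, -0.01], [0.53, 0.04, -0.85], [-0.84, -0.07, -0.53]]
top [ 0.433 -0.114  1.099] [[420.2, 0.0, 321.0], [0.0, 420.2, 194.5], [0.0, 0.0, 1.0]] [[-0.01, -1.0, 0.0], [-0.99, 0.01, -0.12], [0.12, -0.0, -0.99]]
{'t': 0.1, 'q': array([-1.47950016e+00,  5.28363310e-01,  1.43378747e+00,  2.65587786e-05,
        1.18139282e+00, -1.78480313e-01]), 'qd': array([-0.00067972, -0.0011289 , -0.00453247, -0.00176854, -0.00089982,
       -0.0002765 ]), 'tau': array([-2.76262372e-04, -4.43304849e+01, -1.78586107e+01, -2.74782797e-04,
        3.88770743e-03,  1.87336849e-05]), 'tcp_pos': array([ 0.16656006, -0.60172724,  0.23043332]), 'tool_rot': array([ 9.90916575e-01,  1.34474498e-01,  5.47780614e-05, -9.74010979e-04]), 'force': array([0.1817195 , 0.78433222, 0.31832222]), 'ft_torque': array([-0.01981689, -0.06948958,  0.02262843]), 'gripper_force': 0.0, 'finger_gap': 0.9958333519078532} 0.0187
```

View pics/scene0.png

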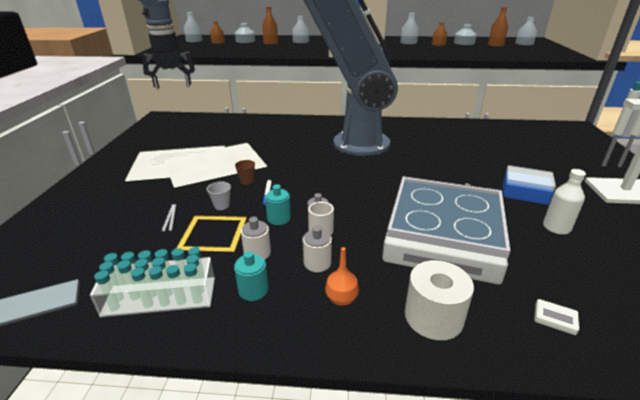

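View pics/top0.png

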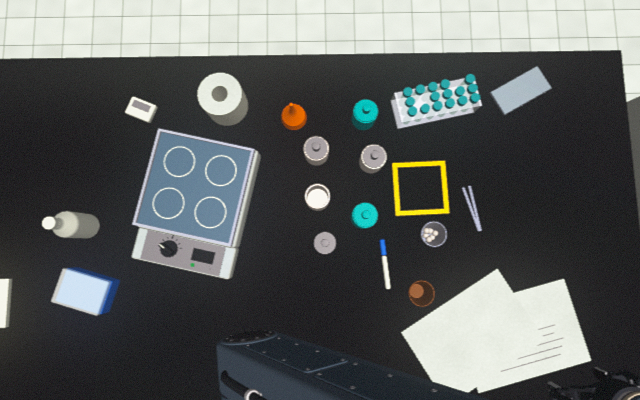

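The top view shows the shaker with rings at (179,162), (221,170), (168,203) and (211,212), and its dial at (168,248). There are two closed jars at (316,148) and (373,157), the open jar at (317,197) and the lid at (325,242). The steel cup with the balls is at (433,234) and the yellow square at (421,188). The turquoise look-alikes are at (365,112) and (365,215), and the brown one at (421,293). The scene view shows the same things.

```bash
cat > h.py <<'E'
import cv2,numpy as np
from station import telemetry,snapshot,manip
from scipy.spatial.transform import Rotation as Ro
def load(n): return dict(np.load(n))
def cam(s): R=cv2.Rodrigues(s["rvec"])[0]; return s["camera_matrix"],R,s["tvec"].ravel()
def cloud(s):
    K,R,t=cam(s); h,w=s["depth"].shape; u,v=np.meshgrid(np.arange(w),np.arange(h)); d=s["depth"]
    p=np.stack([(u-K[0,2])/K[0,0]*d,(v-K[1,2])/K[1,1]*d,d],-1); W=(p-t)@R; W[d==0]=np.nan; return W
def ray(s,uv,z):
    K,R,t=cam(s); uv=np.atleast_2d(uv).astype(float); d=np.c_[(uv-K[[0,1],[2,2]])/K[[0,1],[0,1]],np.ones(len(uv))]@R
    c=-R.T@t; return c+d*((z-c[2])/d[:,2])[:,None]
def proj(s,P):
    K,R,t=cam(s); p=np.atleast_2d(P)@R.T+t; return p[:,:2]/p[:,2:]*K[[0,1],[0,1]]+K[[0,1],[2,2]]
def tri(s1,a,s2,b):
    L=[]
    for s,x in((s1,a),(s2,b)):
        K,R,t=cam(s); P=K@np.c_[R,t]; L.append(P)
    X=cv2.triangulatePoints(L[0],L[1],np.float64(a).reshape(2,1),np.float64(b).reshape(2,1)); return (X[:3]/X[3]).ravel()
def disc(W,c,z0,z1,r=.05):
    m=(np.hypot(W[...,0]-c[0],W[...,1]-c[1])<r)&(W[...,2]>z0)&(W[...,2]<z1)
    if m.sum()<4: return None
    (x,y),rad=cv2.minEnclosingCircle(np.float32(W[m][:,:2])*1000); return round(x/1000,4),round(y/1000,4),round(rad*2),round(float(np.median(W[m][:,2])),4),int(m.sum())
E
python3 - <<'E'
from h import *
T=load("top0.npz");S=load("scene0.npz");W=cloud(T);V=cloud(S)
for n,uv,z in(("jar1",(316,148),.09),("jar2",(373,157),.09),("open",(317,197),.07),("lid",(325,242),.035),("cup",(433,234),.06),("bulb",(294,117),.05),("turq1",(365,112),.09),("turq2",(365,215),.09),("brown",(421,293),.06)):
    c=ray(T,uv,z)[0]; 
    print(n,c.round(3)); 
    for M,l in((W,"top"),(V,"scn")):
        m=(np.hypot(M[...,0]-c[0],M[...,1]-c[1])<.045)&(M[...,2]>.01); z_=M[m][:,2]
        print("  ",l,"zmax",np.percentile(z_,99).round(4), "hi",disc(M,c,np.percentile(z_,99)-.006,.2,.045),"75",disc(M,c,.067,.080,.045), "proj scene", proj(S,c).round(0).tolist() if l=="scn" else "")
hsv=cv2.cvtColor(T["image"],cv2.COLOR_RGB2HSV)
m=cv2.inRange(hsv,(20,150,120),(35,255,255)); cn=max(cv2.findContours(m,0,2)[0],key=cv2.contourArea)
P=ray(T,cv2.boxPoints(cv2.minAreaRect(cn)),0.0)[:,:2]; print("square",P.mean(0).round(4),np.linalg.norm(np.diff(P,axis=0),axis=1).round(3),P.round(3).tolist())
# rings
g=cv2.cvtColor(T["image"],cv2.COLOR_RGB2GRAY)
m=cv2.inRange(g,170,255); cs,_=cv2.findContours(m,cv2.RETR_CCOMP,2)
C=[]
for c in cs:
    (x,y),r=cv2.minEnclosingCircle(c)
    if 13<r<19 and x<260 and 140<y<240:
        e=cv2.fitEllipse(c); C.append(e[0]); print("ring",np.round(e[0],1),np.round(e[1],1),ray(T,e[0],.092)[0].round(4))
Q=W[150:225,150:240].reshape(-1,3); print("mat z",np.nanmedian(Q[:,2]))
for u in((179,162),(221,170),(168,203),(211,212)):
    print(W[u[1],u[0]].round(4))
for n,cc in(("pen",(386,265)),("forceps",(472,208)),):print(n,ray(T,cc,0)[0].round(3))
big=cv2.resize(T["image"][225:285,125:245],None,fx=6,fy=6,interpolation=2);cv2.imwrite("pics/dial0.png",big[:,:,::-1])
E
```

```text
jar1 [ 0.669 -0.106  0.09 ]
   top zmax 0.1014 hi (0.6733, -0.1039, 20, 0.0995, 48) 75 (0.6731, -0.1044, 62, 0.0751, 399) proj scene 
   scn zmax 0.1006 hi (0.6742, -0.1052, 21, 0.0993, 55) 75 (0.6745, -0.1052, 62, 0.0756, 370) proj scene [[317.0, 230.0]]
jar2 [ 0.644 -0.245  0.09 ]
   top zmax 0.1013 hi (0.6499, -0.2481, 20, 0.0993, 49) 75 (0.6501, -0.2474, 63, 0.0749, 406) proj scene 
   scn zmax 0.1003 hi (0.6504, -0.2504, 23, 0.0992, 51) 75 (0.6516, -0.2487, 62, 0.0755, 340) proj scene [[256.0, 221.0]]
open [ 0.55  -0.107  0.07 ]
   top zmax 0.0736 hi (0.5531, -0.1057, 62, 0.0706, 113) 75 (0.5531, -0.1056, 62, 0.0705, 117) proj scene 
   scn zmax 0.0718 hi (0.5531, -0.1063, 64, 0.0695, 137) 75 (0.5531, -0.1063, 64, 0.0698, 113) proj scene [[321.0, 208.0]]
lid [ 0.44  -0.125  0.035]
   top zmax 0.0397 hi (0.4387, -0.1235, 19, 0.0376, 46) 75 None proj scene 
   scn zmax 0.0395 hi (0.4407, -0.1223, 20, 0.0369, 29) 75 None proj scene [[317.0, 196.0]]
cup [ 0.455 -0.391  0.06 ]
   top zmax 0.0628 hi (0.4562, -0.3917, 63, 0.0601, 92) 75 None proj scene 
   scn zmax 0.0623 hi (0.4558, -
[... 1086 characters left out ...]
-0.452], [0.511, -0.453], [0.505, -0.308]]
ring [ 65.9 223.8] [22.3 25. ] [0.4919 0.4942 0.092 ]
ring [210. 212.] [30.9 32.4] [0.5152 0.1502 0.092 ]
ring [210. 212.] [29.2 30.1] [0.5152 0.1502 0.092 ]
ring [168.1 202.8] [30.8 32.1] [0.5387 0.2515 0.092 ]
ring [168.  202.7] [28.9 30.5] [0.5389 0.2516 0.092 ]
ring [220.5 170.2] [30.6 31.6] [0.6166 0.1265 0.092 ]
ring [220.4 170.2] [28.5 29.3] [0.6165 0.1265 0.092 ]
ring [179.  161.2] [30.4 31.3] [0.6402 0.2278 0.092 ]
ring [178.9 161.1] [28.4 29.8] [0.6405 0.228  0.092 ]
mat z 0.09275948840746884
[0.6376 0.2266 0.0952]
[0.6166 0.1247 0.0942]
[0.5384 0.2518 0.0915]
[0.515  0.1475 0.0929]
pen [ 0.379 -0.282  0.   ]
forceps [ 0.523 -0.513  0.   ]
```

View pics/dial0.png

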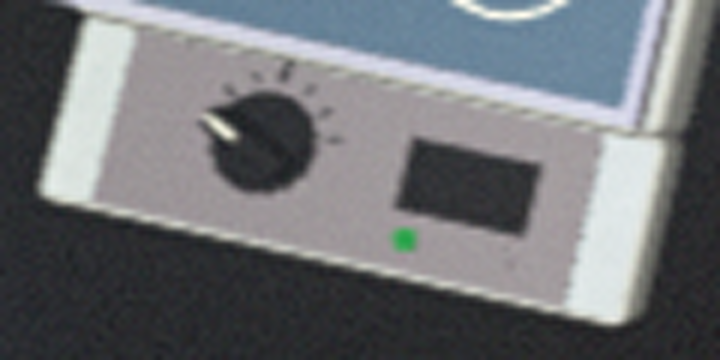

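The dial crop shows the pointer at the upper left (205,115) and the long line at (285,65), which puts the dial at about 0.1 rad. All measured heights (99/75/70/60/37/92 mm) agree with the text. The shaker yaw is about -0.229. First I'll grip the cup with the tool tilted 50°, so that rolling it pours.

```bash
cat >> h.py <<'E'
def toolR(psi,th=0.,roll=0.):  # tool down, x along psi, then pitch about tool y, then roll about tool z
    B=np.array([[np.cos(psi),np.sin(psi),0],[np.sin(psi),-np.cos(psi),0],[0,0,-1]]).T.copy()
    B=np.c_[[np.cos(psi),np.sin(psi),0],[np.sin(psi),-np.cos(psi),0],[0,0,-1]]
    return Ro.from_matrix(B)*Ro.from_rotvec([0,th,0])*Ro.from_rotvec([0,0,roll])
def need(p,R):  # what is left to go: shift units along present tool axes, shift units in target axes, turn units
    s=telemetry.sense(); C=Ro.from_quat(s["tool_rot"]); d=np.array(p)-s["tcp_pos"]
    print("t",round(s["t"],1),"tcp",s["tcp_pos"].round(4),"q",s["q"].round(2),"gap",round(s["finger_gap"],3),"gf",round(s["gripper_force"],1),"F",s["force"].round(1))
    print(" now-axes",(C.inv().apply(d)/.04).round(3),"target-axes",(R.inv().apply(d)/.04).round(3),"turn",((C.inv()*R).as_rotvec()/(np.pi/2)).round(4))
E
python3 -m crank '0 0 0 0 0 0.09;0 0 0 0 0 0.09;0 0 0 0 0 0.09;0 0 0 0 0 0.09;0 0 0 0 0 0.09' 1 40
python3 -m crank '0 0 0 0 0 0.09;0 0 0 0 0 0.08;0 0 0 0 0 0;0 0 0 0 0 0;0 0 0 0 0 0'
python3 - <<'E'
from h import *
az=np.arctan2(-.3915,.456); print(az)
need((.399,-.3426,.2),toolR(az))
E
```

```text
t: 0.6
tcp_pos: [0.1666, -0.6019, 0.2307]
tool_rot: [0.976, -0.22, -0.0, -0.001]
force: [0.8, -1.0, -0.3]
finger_gap: 1.0
gripper_force: 0.0
t: 1.1
tcp_pos: [0.1666, -0.6022, 0.2311]
tool_rot: [0.939, -0.344, -0.0, -0.0]
force: [1.1, -0.6, 0.0]
finger_gap: 0.996
gripper_force: 0.0
-0.7094383997238936
t 1.1 tcp [ 0.1666 -0.6022  0.2311] q [-1.48  0.53  1.43 -0.    1.18  0.79] gap 0.996 gf 0.0 F [ 1.1 -0.6  0. ]
 now-axes [ 0.242 -8.707  0.78 ] target-axes [ 0.18  -8.709  0.778] turn [-0.0002  0.0002  0.0046]
```

```bash
python3 -m crank '0 -0.87 0 0 0 0;0 -0.87 0 0 0 0;0 -0.87 0 0 0 0;0 -0.87 0 0 0 0;0 -0.87 0 0 0 0' >/dev/null
python3 -m crank '0.05 -0.87 0 0 0 0;0.05 -0.87 0 0 0 0;0.05 -0.87 0 0 0 0;0.05 -0.87 0 0 0 0;0 -0.87 0 0 0 0.004'
python3 -m crank '0 0 0 0 0.093 0;0 0 0 0 0.093 0;0 0 0 0 0.093 0;0 0 0 0 0.093 0;0 0 0 0 0.093 0' >/dev/null
python3 -m crank '0 0 0 0 0.09 0;0 0 0 0 0 0;0 0 0 0 0 0;0 0 0 0 0 0;0 0 0 0 0 0'
python3 - <<'E'
from h import *
az=np.arctan2(-.3915,.456);R=toolR(az,np.radians(50))
k=R.apply([0,0,1]); c=np.array([.456,-.3915,.044]); g=c+.022*k; print(g)
need(g-.12*k,R); need(g,R)
E
```

```text
t: 2.1
tcp_pos: [0.399, -0.3414, 0.2315]
tool_rot: [0.938, -0.347, 0.0, 0.0]
force: [1.0, 0.7, -0.4]
finger_gap: 1.001
gripper_force: 0.0
t: 3.1
tcp_pos: [0.4165, -0.331, 0.2322]
tool_rot: [0.9, -0.318, 0.289, 0.071]
force: [0.1, -0.0, -0.2]
finger_gap: 0.996
gripper_force: 0.0
[ 0.46878682 -0.40247816  0.02985867]
t 3.1 tcp [ 0.4165 -0.331   0.2322] q [-1.02  0.28  2.11  0.91  0.31  0.41] gap 0.996 gf 0.0 F [ 0.1 -0.  -0.2]
 now-axes [-1.894  0.669  2.457] target-axes [-2.49   0.504  1.902] turn [-0.0467  0.1725 -0.0014]
t 3.1 tcp [ 0.4165 -0.331   0.2322] q [-1.02  0.28  2.11  0.91  0.31  0.41] gap 0.996 gf 0.0 F [ 0.1 -0.  -0.2]
 now-axes [-1.091  0.885  5.339] target-axes [-2.49   0.504  4.902] turn [-0.0467  0.1725 -0.0014]
```

Tilting outward runs into the wrist singularity, so I'll approach the cup from the outer side with the tool leaning inward.

```bash
python3 -m crank '0 0 0 0 -0.09 0;0 0 0 0 -0.09 0;0 0 0 0 -0.09 0;0 0 0 0 -0.09 0;0 0 0 0 -0.02 0'
python3 - <<'E'
from h import *
az=np.arctan2(-.3915,.456);R=toolR(az,np.radians(-55))
k=R.apply([0,0,1]); c=np.array([.456,-.3915,.044]); g=c+.022*k; p=g-.12*k; p[2]=.23; print(p)
need(p,toolR(az));need(p,R)
E
```

```text
t: 3.6
tcp_pos: [0.4276, -0.3291, 0.2339]
tool_rot: [0.945, -0.316, 0.084, -0.014]
force: [0.5, 0.1, 0.1]
finger_gap: 0.998
gripper_force: 0.0
[ 0.51690832 -0.443793    0.23      ]
t 3.6 tcp [ 0.4276 -0.3291  0.2339] q [-0.93  0.36  1.75  0.15  0.92  1.2 ] gap 0.998 gf 0.0 F [0.5 0.1 0.1]
 now-axes [3.459 0.975 0.547] target-axes [3.562 0.721 0.098] turn [-0.0534 -0.0941  0.0412]
t 3.6 tcp [ 0.4276 -0.3291  0.2339] q [-0.93  0.36  1.75  0.15  0.92  1.2 ] gap 0.998 gf 0.0 F [0.5 0.1 0.1]
 now-axes [3.459 0.975 0.547] target-axes [ 2.124  0.721 -2.862] turn [-0.0298 -0.7046  0.0643]
```

```bash
python3 -m crank '0.7 0.18 0.1 -0.053 -0.07 0.041;0.7 0.15 0 0 -0.024 0;0.7 0.15 0 0 0 0;0.7 0.15 0 0 0 0;0.7 0.15 0 0 0 0' 
python3 -m crank '0 0 0 0 -0.093 0;0 0 0 0 -0.093 0;0 0 0 0 -0.093 0;0 0 0 0 -0.093 0;0 0 0 0 -0.093 0' >/dev/null
python3 -m crank '0 0 0 0 -0.093 0;0 0 0 0 -0.053 0;0 0 0 0 0 0;0 0 0 0 0 0;0 0 0 0 0 0'
python3 - <<'E'
from h import *
az=np.arctan2(-.3915,.456);R=toolR(az,np.radians(-55))
k=R.apply([0,0,1]); c=np.array([.456,-.3915,.044]); g=c+.022*k
need(g-.12*k,R)
E
```

```text
t: 4.1
tcp_pos: [0.5136, -0.4406, 0.2322]
tool_rot: [0.938, -0.348, 0.0, -0.003]
force: [-0.2, -0.6, -0.0]
finger_gap: 0.999
gripper_force: 0.0
t: 5.1
tcp_pos: [0.5129, -0.4395, 0.2341]
tool_rot: [0.833, -0.307, -0.431, -0.163]
force: [-0.1, 0.6, 0.6]
finger_gap: 1.0
gripper_force: 0.0
t 5.1 tcp [ 0.5129 -0.4395  0.2341] q [-0.83  1.11  0.51 -0.15  2.47  1.37] gap 1.0 gf 0.0 F [-0.1  0.6  0.6]
 now-axes [2.822 0.036 1.807] target-axes [2.826 0.017 1.801] turn [-0.0024 -0.0013  0.0028]
```

```bash
python3 -m crank '0.7 0 0.45 0 0 0;0.7 0 0.45 0 0 0;0.7 0 0.45 0 0 0;0.72 0.02 0.45 0 0 0.003;0 0 0 0 0 0'
python3 - <<'E'
from h import *
az=np.arctan2(-.3915,.456);R=toolR(az,np.radians(-55))
k=R.apply([0,0,1]); c=np.array([.456,-.3915,.044]); g=c+.022*k
need(g,R)
s=snapshot("scene");np.savez("s1.npz",**s);i=s["image"][80:280,120:420];cv2.imwrite("pics/s1.png",cv2.resize(i,None,fx=2.5,fy=2.5)[:,:,::-1])
E
```

```text
t: 5.6
tcp_pos: [0.5156, -0.4415, 0.0955]
tool_rot: [0.83, -0.308, -0.435, -0.164]
force: [-0.0, 0.7, -0.8]
finger_gap: 1.0
gripper_force: 0.0
t 5.6 tcp [ 0.5156 -0.4415  0.0955] q [-0.83  1.25  0.54 -0.13  2.31  1.41] gap 1.0 gf 0.0 F [-0.   0.7 -0.8]
 now-axes [-0.041  0.037  2.881] target-axes [-0.062  0.023  2.881] turn [-0.0031  0.0045  0.0007]
```

View pics/s1.png

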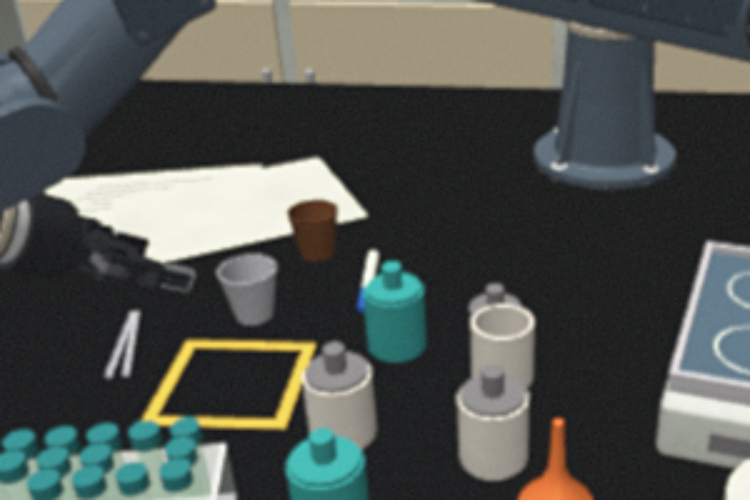

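The gripper sits at (150,270), outside the cup at (248,290) and pointing at it, with nothing in between. I'll advance and grip.

```bash
python3 -m crank '-0.01 0 0.48 0 0.004 0;-0.01 0 0.48 0 0 0;-0.01 0.01 0.48 0 0 0;-0.01 0.01 0.48 0 0 0;-0.01 0.01 0.48 0 0 0'
python3 -m crank '0 0 0.48 0 0 0;0 0 0 0 0 0;0 0 0 0 0 0;0 0 0 0 0 0;0 0 0 0 0 0'
python3 -m crank '0 0 0 0 0 0;0 0 0 0 0 0;0 0 0 0 0 0;0 0 0 0 0 0;0 0 0 0 0 0' -1 40
python3 -m crank '0 0 0 0 0 0;0 0 0 0 0 0;0 0 0 0 0 0;0 0 0 0 0 0;0 0 0 0 0 0'
python3 - <<'E'
from h import *
az=np.arctan2(-.3915,.456);R=toolR(az,np.radians(-55))
k=R.apply([0,0,1]); c=np.array([.456,-.3915,.044]); g=c+.022*k
need(g,R); need(g+[0,0,.12],R)
E
```

```text
t: 6.15
tcp_pos: [0.4571, -0.3928, 0.049]
tool_rot: [0.834, -0.31, -0.427, -0.16]
force: [-0.2, -1.3, -0.8]
finger_gap: 1.0
gripper_force: 0.0
t: 6.65
tcp_pos: [0.4455, -0.3825, 0.0351]
tool_rot: [0.833, -0.31, -0.429, -0.161]
force: [-0.8, 0.5, -0.5]
finger_gap: 1.005
gripper_force: 0.0
t: 7.15
tcp_pos: [0.4445, -0.3818, 0.0344]
tool_rot: [0.833, -0.309, -0.43, -0.161]
force: [0.8, -2.7, 3.2]
finger_gap: 0.688
gripper_force: 41.8
t: 7.65
tcp_pos: [0.4444, -0.3817, 0.0344]
tool_rot: [0.833, -0.309, -0.43, -0.161]
force: [0.7, -3.3, 5.4]
finger_gap: 0.695
gripper_force: 41.8
t 7.7 tcp [ 0.4444 -0.3817  0.0344] q [-0.85  1.17  0.93 -0.12  1.98  1.44] gap 0.695 gf 41.8 F [ 0.7 -3.3  5.4]
 now-axes [ 0.022 -0.003  0.101] target-axes [ 0.022 -0.003  0.101] turn [-0.0026 -0.0032  0.0001]
t 7.7 tcp [ 0.4444 -0.3817  0.0344] q [-0.85  1.17  0.93 -0.12  1.98  1.44] gap 0.695 gf 41.8 F [ 0.7 -3.3  5.4]
 now-axes [-2.427 -0.01  -1.632] target-axes [-2.435 -0.003 -1.619] turn [-0.0026 -0.0032  0.0001]
```

```bash
python3 -m crank '-0.27 0 -0.18 0 0 0;-0.54 0 -0.36 0 0 0;-0.54 0 -0.36 0 0 0;-0.54 0 -0.36 0 0 0;-0.54 0 -0.37 0 0 0' - 45
python3 -m crank '-0.27 0 -0.17 0 0 0;0 0 0 0 0 0;0 0 0 0 0 0;0 0 0 0 0 0;0 0 0 0 0 0'
python3 - <<'E'
from h import *
az=np.arctan2(-.3915,.456);R=toolR(az,np.radians(-55));k=R.apply([0,0,1])
need(np.array([.553,-.106,.19])+.026*k,R)
T=snapshot("top");S=snapshot("scene");np.savez("t2.npz",**T);np.savez("s2.npz",**S)
a=T["image"][150:310,340:540];b=S["image"][80:240,140:340]
cv2.imwrite("pics/c2.png",cv2.resize(np.hstack([a,b]),None,fx=2,fy=2)[:,:,::-1])
for M in(cloud(T),cloud(S)):
    print(disc(M,(.456,-.392),.17,.22,.06))
E
```

```text
t: 8.15
tcp_pos: [0.4419, -0.379, 0.1511]
tool_rot: [0.833, -0.309, -0.43, -0.162]
force: [-0.5, 0.4, -1.9]
finger_gap: 0.694
gripper_force: 47.9
t: 8.65
tcp_pos: [0.441, -0.3788, 0.1621]
tool_rot: [0.832, -0.309, -0.431, -0.162]
force: [0.2, -0.1, -1.1]
finger_gap: 0.69
gripper_force: 48.0
t 8.7 tcp [ 0.441  -0.3788  0.1621] q [-0.85  1.01  0.95 -0.13  2.13  1.42] gap 0.69 gf 48.0 F [ 0.2 -0.1 -1.1]
 now-axes [-1.899 -6.99   2.179] target-axes [-1.901 -6.998  2.15 ] turn [-0.003  -0.0015  0.0007]
None
(0.4677, -0.3893, 95, 0.1836, 230)
```

View pics/c2.png

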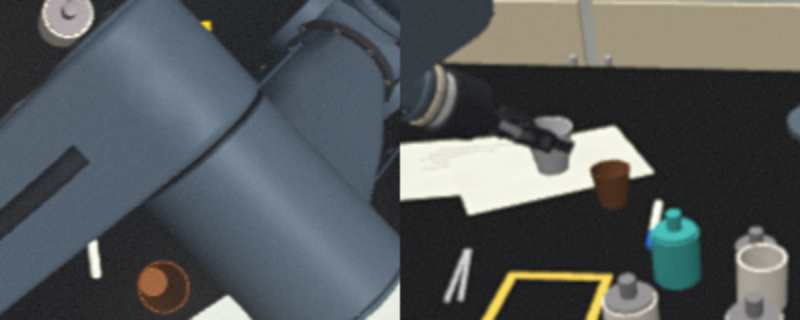

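The cup hangs upright in the grip: in the right half it is at (550,145), clear of the brown one at (610,180). Next I'll work out the pour path, keeping the lip just inside the jar's near edge.

```bash
cat > pour.py <<'E'
from h import *
tcp0=np.array([.4444,-.3817,.0344]);R0=Ro.from_quat([.833,-.309,-.43,-.161])
o=R0.inv().apply(np.array([.456,-.3915,0])-tcp0);a=R0.inv().apply([0,0,1.])
J=np.array([.5531,-.106])
def lip(R):  # lip (inner lower rim) relative to tcp, flow dir, tilt
    A=R.apply(a); T=np.degrees(np.arccos(A[2])); d=-np.array([0,0,1])+A*A[2]; d/=np.linalg.norm(d)
    f=A[:2]/np.linalg.norm(A[:2]); return R.apply(o)+.06*A+.03*d,f,T
def tgt(R,h,back=.012):
    l,f,T=lip(R); return np.r_[J-back*f,h]-l
az=np.arctan2(-.3915,.456)
if __name__=="__main__":
    prev=None
    for ph in range(-50,-181,-8):
        R=toolR(az,np.radians(-55),np.radians(ph)); l,f,T=lip(R); p=tgt(R,.082)
        foot=p+R.apply(o); row=None if prev is None else (prev[1].inv().apply(p-prev[0])/.04).round(2)
        print(ph,"T",T.round(),"flow",f.round(2),"tcp",p.round(3),"footz",foot[2].round(3),"shift",row); prev=(p,R)
E
python3 pour.py; python3 -c "
from pour import *
R=toolR(az,np.radians(-55),np.radians(-50)); need(tgt(R,.13),R)"
```

```text
-50 T 40.0 flow [-0.43 -0.9 ] tcp [ 0.56  -0.056  0.079] footz 0.056 shift None
-58 T 47.0 flow [-0.38 -0.92] tcp [ 0.558 -0.056  0.083] footz 0.063 shift [-0.09 -0.05 -0.02]
-66 T 53.0 flow [-0.34 -0.94] tcp [ 0.556 -0.057  0.086] footz 0.07 shift [-0.09 -0.05 -0.02]
-74 T 59.0 flow [-0.29 -0.96] tcp [ 0.553 -0.058  0.089] footz 0.077 shift [-0.09 -0.05 -0.02]
-82 T 65.0 flow [-0.24 -0.97] tcp [ 0.551 -0.059  0.092] footz 0.084 shift [-0.08 -0.05 -0.02]
-90 T 70.0 flow [-0.18 -0.98] tcp [ 0.548 -0.061  0.095] footz 0.09 shift [-0.08 -0.05 -0.02]
-98 T 76.0 flow [-0.12 -0.99] tcp [ 0.546 -0.063  0.097] footz 0.097 shift [-0.08 -0.05 -0.02]
-106 T 81.0 flow [-0.06 -1.  ] tcp [ 0.543 -0.065  0.099] footz 0.103 shift [-0.07 -0.05 -0.02]
-114 T 86.0 flow [ 0.02 -1.  ] tcp [ 0.541 -0.067  0.1  ] footz 0.108 shift [-0.07 -0.06 -0.02]
-122 T 91.0 flow [ 0.1 -1. ] tcp [ 0.539 -0.07   0.101] footz 0.113 shift [-0.06 -0.06 -0.02]
-130 T 96.0 flow [ 0.18 -0.98] tcp [ 0.537 -0.073  0.102] footz 0.118 shift [-0.06 -0.05 -0.02]
-138 T 99.0 flow [ 0.27 -0.96] tcp [ 0.536 -0.075  0.103] footz 0.121 shift [-0.05 -0.05 -0.02]
-146 T 103.0 flow [ 0.36 -0.93] tcp [ 0.534 -0.078  0.104] footz 0.125 shift [-0.04 -0.05 -0.02]
-154 T 106.0 flow [ 0.46 -0.89] tcp [ 0.533 -0.08   0.104] footz 0.127 shift [-0.04 -0.05 -0.02]
-162 T 108.0 flow [ 0.56 -0.83] tcp [ 0.532 -0.082  0.104] footz 0.129 shift [-0.03 -0.05 -0.01]
-170 T 109.0 flow [ 0.65 -0.76] tcp [ 0.531 -0.084  0.104] footz 0.13 shift [-0.02 -0.05 -0.01]
-178 T 110.0 flow [ 0.74 -0.68] tcp [ 0.53  -0.085  0.105] footz 0.13 shift [-0.01 -0.05 -0.  ]
t 8.8 tcp [ 0.4412 -0.379   0.1626] q [-0.85  1.01  0.95 -0.13  2.13  1.42] gap 0.69 gf 48.0 F [-0.4 -0.8 -1.8]
 now-axes [-0.999 -8.057  2.996] target-axes [ 5.541 -5.951  2.962] turn [-0.0019 -0.0031 -0.555 ]
```

Rolling alone would put a finger under the lip. Instead I'll bring the tool vertical (the cup tilts only 55°), spin 180°, and then pour by pitching, which keeps the fingers horizontal.

```bash
python3 -m crank '0 0 -0.1 0 0.093 0;0 0 -0.2 0 0.093 0;0 0 -0.2 0 0.093 0;0 0 -0.2 0 0.093 0;0 0 -0.2 0 0.093 0'
python3 -m crank '0 0 0 0 0.093 0;0 0 0 0 0.05 0;0 0 0 0 0 -0.05;0 0 0 0 0 -0.09;0 0 0 0 0 -0.09'
for i in 1 2; do python3 -m crank '0 0 0 0 0 -0.09;0 0 0 0 0 -0.09;0 0 0 0 0 -0.09;0 0 0 0 0 -0.09;0 0 0 0 0 -0.09' >/dev/null; done
python3 -m crank '0 0 0 0 0 -0.09;0 0 0 0 0 -0.09;0 0 0 0 0 -0.09;0 0 0 0 0 -0.09;0 0 0 0 0 -0.09'
python3 -m crank '0 0 0 0 0 -0.09;0 0 0 0 0 -0.09;0 0 0 0 0 -0.09;0 0 0 0 0 -0.09;0 0 0 0 0 -0.06'
python3 - <<'E'
from pour import *
prev=None
for th in range(0,65,8):
    R=toolR(az,-np.radians(th),np.pi); l,f,T=lip(R); p=tgt(R,.082); foot=p+R.apply(o)
    row=None if prev is None else (prev[1].inv().apply(p-prev[0])/.04).round(2)
    print(th,"T",T.round(),"flow",f.round(2),"tcp",p.round(3),"foot",foot.round(3),"shift",row); prev=(p,R)
R=toolR(az,0,np.pi); need(tgt(R,.15),R)
E
```

```text
t: 9.25
tcp_pos: [0.4575, -0.3934, 0.1929]
tool_rot: [0.932, -0.347, -0.102, -0.039]
force: [-0.2, 0.0, -1.2]
finger_gap: 0.688
gripper_force: 48.2
t: 9.75
tcp_pos: [0.4564, -0.3923, 0.1921]
tool_rot: [0.985, -0.172, -0.0, -0.002]
force: [0.5, 0.3, -1.5]
finger_gap: 0.694
gripper_force: 48.4
t: 11.25
tcp_pos: [0.4566, -0.3924, 0.1918]
tool_rot: [0.631, 0.776, 0.002, -0.001]
force: [-0.7, -0.1, -0.6]
finger_gap: 0.685
gripper_force: 48.4
t: 11.75
tcp_pos: [0.4566, -0.3924, 0.1918]
tool_rot: [0.347, 0.938, 0.002, -0.001]
force: [0.4, -0.7, -2.1]
finger_gap: 0.688
gripper_force: 48.4
0 T 55.0 flow [ 0.76 -0.65] tcp [ 0.522 -0.079  0.079] foot [ 0.494 -0.055  0.072] shift None
8 T 63.0 flow [ 0.76 -0.65] tcp [ 0.522 -0.079  0.083] foot [ 0.493 -0.054  0.081] shift [ 0.  -0.  -0.1]
16 T 71.0 flow [ 0.76 -0.65] tcp [ 0.522 -0.079  0.088] foot [ 0.494 -0.055  0.09 ] shift [ 0.  -0.  -0.1]
24 T 79.0 flow [ 0.76 -0.65] tcp [ 0.523 -0.08   0.091] foot [ 0.495 -0.056  0.1  ] shift [ 0.  -0.  -0.1]
32 T 87.0 flow [ 0.76 -0.65] tcp [ 0.524 -0.081  0.095] foot [ 0.497 -0.058  0.108] shift [ 0.  -0.  -0.1]
40 T 95.0 flow [ 0.76 -0.65] tcp [ 0.526 -0.082  0.099] foot [ 0.501 -0.061  0.117] shift [ 0.  -0.  -0.1]
48 T 103.0 flow [ 0.76 -0.65] tcp [ 0.528 -0.084  0.102] foot [ 0.505 -0.064  0.124] shift [ 0.  -0.  -0.1]
56 T 111.0 flow [ 0.76 -0.65] tcp [ 0.53  -0.086  0.105] foot [ 0.51  -0.068  0.131] shift [ 0.  -0.  -0.1]
64 T 119.0 flow [ 0.76 -0.65] tcp [ 0.532 -0.088  0.107] foot [ 0.515 -0.073  0.137] shift [ 0.  -0.  -0.1]
t 11.8 tcp [ 0.4566 -0.3924  0.1918] q [-0.9   0.54  1.53  0.    1.07 -1.76] gap 0.688 gf 48.4 F [ 0.4 -0.7 -2.1]
 now-axes [3.857 7.014 1.145] target-axes [3.87  7.013 1.112] turn [ 0.0021 -0.0015  0.0009]
```

```bash
for i in 1 2; do python3 -m crank '0.385 0.7 0 0 0 0;0.385 0.7 0 0 0 0;0.385 0.7 0 0 0 0;0.385 0.7 0 0 0 0;0.385 0.7 0 0 0 0'; done
python3 -m crank '0 0 0.25 0 0 0;0 0 0.25 0 0 0;0 0 0.25 0 0 0;0 0 0.25 0 0 0;0 0 0 0 0 0'
python3 - <<'E'
from pour import *
R=toolR(az,0,np.pi); need(tgt(R,.105),R)
s=snapshot("scene");np.savez("s3.npz",**s);i=s["image"][100:300,220:420].copy()
l,f,T=lip(Ro.from_quat(telemetry.sense()["tool_rot"])); L=telemetry.sense()["tcp_pos"]+l; u=(proj(s,L)-[220,100])[0]
i=cv2.resize(i,None,fx=3,fy=3);cv2.drawMarker(i,tuple(int(x*3) for x in u),(255,0,0),0,15);cv2.imwrite("pics/s3.png",i[:,:,::-1]); print(L,disc(cloud(snapshot("top")),(.553,-.106),.064,.074,.04))
E
```

```text
t: 12.25
tcp_pos: [0.49, -0.2352, 0.1924]
tool_rot: [0.349, 0.937, 0.002, -0.0]
force: [0.5, -0.8, -1.6]
finger_gap: 0.689
gripper_force: 48.5
t: 12.75
tcp_pos: [0.5232, -0.079, 0.1929]
tool_rot: [0.349, 0.937, 0.001, -0.0]
force: [0.9, 0.2, -2.7]
finger_gap: 0.692
gripper_force: 48.5
t: 13.25
tcp_pos: [0.5224, -0.0809, 0.1511]
tool_rot: [0.35, 0.937, 0.001, -0.002]
force: [0.8, 0.7, -2.2]
finger_gap: 0.693
gripper_force: 48.5
t 13.2 tcp [ 0.5224 -0.0809  0.1511] q [-0.37  0.51  1.75  0.    0.88 -1.23] gap 0.693 gf 48.5 F [ 0.8  0.7 -2.2]
 now-axes [0.04  0.03  1.221] target-axes [0.045 0.032 1.221] turn [ 0.0009 -0.0025 -0.0031]
[ 0.54499924 -0.10054308  0.15456757] None
```

View pics/s3.png

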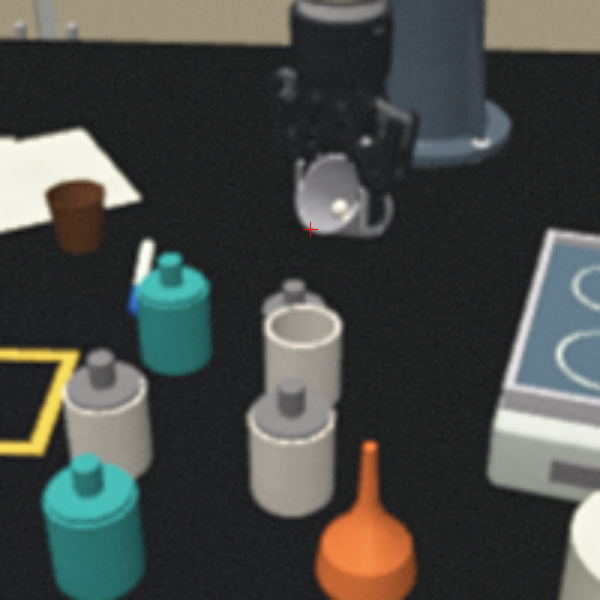

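The balls are in the cup and the predicted lip point (red mark at (310,230)) matches the rim. The open jar is below it at (303,325). I'll lower and pour.

```bash
python3 -m crank '0.02 0.015 0.4 0 0 0;0.02 0.015 0.4 0 0 0;0 0 0.4 0 0 0;0 0 0.4 0 0 0;0 0 0.1 0 0 0'
python3 -m crank '0 0 -0.1 0 0.089 0;0 0 -0.1 0 0.089 0;0 0 -0.06 0 0.05 0;0 0 -0.06 0 0.05 0;0 0 -0.06 0 0.05 0'
python3 -m crank '0 0 -0.06 0 0.05 0;0 0 -0.06 0 0.05 0;0 0 -0.06 0 0.05 0;0 0 -0.06 0 0.05 0;0 0 -0.06 0 0.05 0'
python3 - <<'E'
from pour import *
s=telemetry.sense();R=Ro.from_quat(s["tool_rot"]);l,f,T=lip(R);print("lip",s["tcp_pos"]+l,T); R=toolR(az,-np.radians(62),np.pi); need(tgt(R,.084),R)
E
python3 -m crank '0 0 -0.06 0 0.05 0;0 0 -0.06 0 0.05 0;0 0 0 0 0 0;0 0 0 0 0 0;0 0 0 0 0 0'
python3 - <<'E'
from pour import *
s=telemetry.sense();R=Ro.from_quat(s["tool_rot"]);l,f,T=lip(R);print("lip",s["tcp_pos"]+l,T,s["q"]); 
s=snapshot("scene");i=s["image"][100:300,220:420];cv2.imwrite("pics/s4.png",cv2.resize(i,None,fx=3,fy=3)[:,:,::-1])
E
```

```text
t: 13.85
tcp_pos: [0.5229, -0.0784, 0.0841]
tool_rot: [0.349, 0.937, 0.001, -0.0]
force: [0.0, -0.5, -1.0]
finger_gap: 0.692
gripper_force: 48.6
t: 14.35
tcp_pos: [0.5269, -0.0812, 0.1008]
tool_rot: [0.337, 0.906, 0.091, -0.238]
force: [-0.0, 0.3, -1.4]
finger_gap: 0.689
gripper_force: 48.5
t: 14.85
tcp_pos: [0.5324, -0.0861, 0.1099]
tool_rot: [0.313, 0.843, 0.155, -0.41]
force: [0.6, 0.2, -1.5]
finger_gap: 0.69
gripper_force: 48.6
lip [ 0.54762623 -0.09956788  0.08835179] 106.65101382614992
t 14.8 tcp [ 0.5324 -0.0861  0.1099] q [-0.47  0.96  1.21  0.2   1.85 -1.37] gap 0.69 gf 48.6 F [ 0.6  0.2 -1.5]
 now-axes [-0.029 -0.035  0.01 ] target-axes [-0.03  -0.035  0.005] turn [0.0033 0.1112 0.0008]
t: 15.35
tcp_pos: [0.5345, -0.0877, 0.1127]
tool_rot: [0.3, 0.808, 0.178, -0.474]
force: [-0.2, 0.2, -1.1]
finger_gap: 0.692
gripper_force: 48.6
lip [ 0.54698277 -0.09879219  0.08831585] 115.54164315728745 [-0.48285966  1.03969672  1.1294532   0.22375659  2.01360862 -1.36323006]
```

View pics/s4.png

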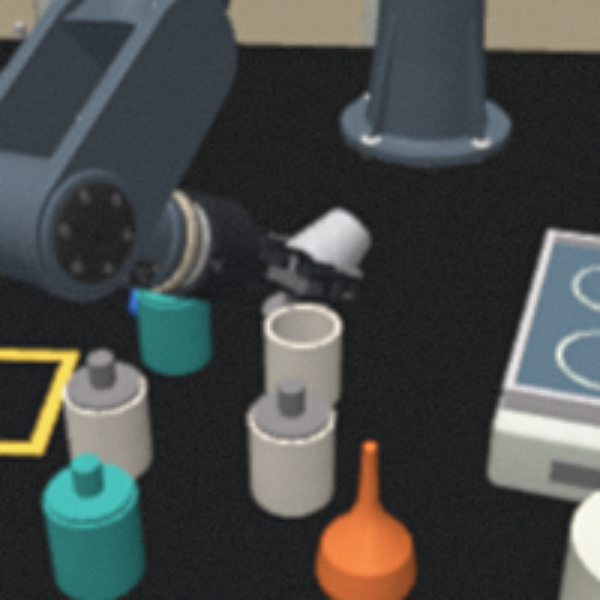

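```bash
python3 -m crank '0 0 -0.06 0 0.05 0;0 0 -0.06 0 0.05 0;0 0 0 0 0 0;0 0 0 0 0 0;0 0 0 0 0 0'
python3 -m crank '0.2 0 -0.2 0 0 0;0.3 0 -0.3 0 0 0;0.3 0 -0.3 0 0 0;0.3 0 -0.3 0 0 0;0.3 0 -0.3 0 0 0'
python3 -m crank '0 0 0 0 -0.093 0;0 0 0 0 -0.093 0;0 0 0 0 -0.093 0;0 0 0 0 -0.093 0;0 0 0 0 -0.093 0' 
python3 -m crank '0 0 0 0 -0.093 0;0 0 0 0 -0.093 0;0 0 0 0 -0.093 0;0 0 0 0 0 0;0 0 0 0 0 0'
python3 - <<'E'
from pour import *
R=toolR(az,0,np.pi); need([.58,-.3795,.2],R)
E
```

```text
t: 15.9
tcp_pos: [0.5377, -0.0904, 0.1149]
tool_rot: [0.285, 0.769, 0.201, -0.536]
force: [-1.4, 0.1, -1.1]
finger_gap: 0.69
gripper_force: 48.6
t: 16.4
tcp_pos: [0.5632, -0.1129, 0.188]
tool_rot: [0.285, 0.769, 0.201, -0.536]
force: [-0.2, 0.3, -1.4]
finger_gap: 0.693
gripper_force: 48.6
t: 16.9
tcp_pos: [0.5636, -0.1132, 0.1882]
tool_rot: [0.338, 0.91, 0.085, -0.223]
force: [0.1, -0.2, -1.4]
finger_gap: 0.693
gripper_force: 48.6
t: 17.4
tcp_pos: [0.5629, -0.1123, 0.1874]
tool_rot: [0.348, 0.937, 0.011, -0.025]
force: [1.0, -0.1, -0.2]
finger_gap: 0.691
gripper_force: 48.7
t 17.4 tcp [ 0.5629 -0.1123  0.1874] q [-0.4   0.53  1.57  0.02  1.09 -1.27] gap 0.691 gf 48.7 F [ 1.  -0.1 -0.2]
 now-axes [-4.663 -4.776 -0.583] target-axes [-4.675 -4.79  -0.314] turn [ 0.0024 -0.0342 -0.0016]
```

```bash
for i in 1 2; do python3 -m crank '-0.467 -0.478 0 0 0 0;-0.467 -0.478 0 0 0 0;-0.467 -0.478 0 0 0 0;-0.467 -0.478 0 0 0 0;-0.467 -0.478 0 0 0 0' >/dev/null; done
python3 - <<'E'
from pour import *
T=snapshot("top");S=snapshot("scene");W=cloud(T);print("jar",disc(W,J,.064,.076,.045))
for c in((.6735,-.1045),(.6505,-.248)):print(disc(W,c,.09,.11,.06))
a=cv2.resize(T["image"][170:222,290:342],(480,480),interpolation=2);b=cv2.resize(S["image"][100:260,200:360],(480,480))
i=cv2.cvtColor(np.hstack([a,b]),4);cv2.imwrite("pics/c5.png",cv2.resize(i,(800,400)))
E
```

```text
jar (0.5651, -0.1157, 51, 0.0706, 43)
(0.6729, -0.1045, 20, 0.0997, 53)
(0.65, -0.2477, 20, 0.0988, 57)
```

View pics/c5.png

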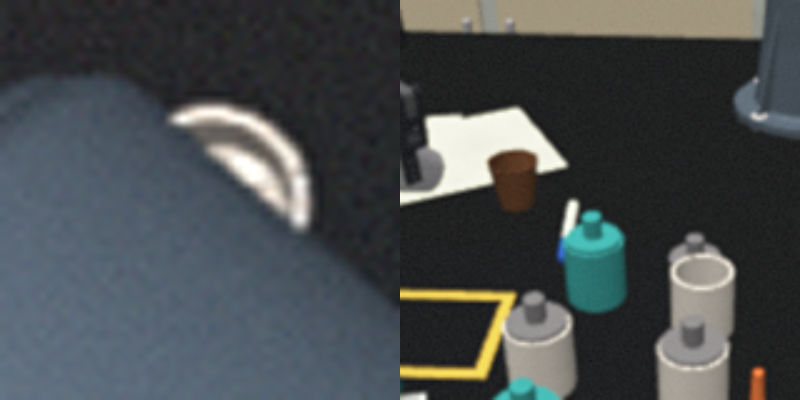

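The visible half of the jar at (250,160) shows balls inside. Nothing has spilled on the bench and the jar has not moved. Now I'll put the cup in the square, turned to az -1.05 to stay clear of the tube rack.

```bash
for i in 1 2 3; do python3 -m crank '0 0 0 0 0 0.093;0 0 0 0 0 0.093;0 0 0 0 0 0.093;0 0 0 0 0 0.093;0 0 0 0 0 0.093' >/dev/null; done
python3 -m crank '0 0 0 0 0 0.093;0 0 0 0 0 0.093;0 0 0 0 0 0.093;0 0 0 0 0 0.093;0 0 0 0 0 0'
cat > place.py <<'E'
from pour import *
import sys
def go(psi,c,z):
    R=toolR(psi,np.radians(-55)); ot=toolR(az,np.radians(-55)).inv().apply(tcp0-np.array([.456,-.3915,0])); p=np.r_[c,z]+R.apply(ot); return p,R
E
python3 - <<'E'
from place import *
p,R=go(-1.05,(.575,-.378),.12);print(p);need(p,toolR(-1.05));need(p,R)
E
```

```text
t: 20.5
tcp_pos: [0.5794, -0.3797, 0.1748]
tool_rot: [0.985, -0.172, -0.023, -0.016]
force: [0.4, -0.2, -1.1]
finger_gap: 0.69
gripper_force: 48.7
[ 0.56733958 -0.36488825  0.1544    ]
t 20.5 tcp [ 0.5794 -0.3797  0.1748] q [-0.74  0.7   1.25  0.    1.24  1.17] gap 0.69 gf 48.7 F [ 0.4 -0.2 -1.1]
 now-axes [-0.382 -0.233  0.536] target-axes [-0.47   0.077  0.511] turn [-0.003   0.0357  0.4475]
t 20.5 tcp [ 0.5794 -0.3797  0.1748] q [-0.74  0.7   1.25  0.    1.24  1.17] gap 0.69 gf 48.7 F [ 0.4 -0.2 -1.1]
 now-axes [-0.382 -0.233  0.536] target-axes [0.149 0.077 0.678] turn [ 0.2108 -0.5494  0.4116]
```

```bash
python3 -m crank '0 0 0 0 0.036 0;0 0 0 0 0 0.09;0 0 0 0 0 0.09;0 0 0 0 0 0.09;0 0 0 0 0 0.09'
python3 -m crank '0 0 0 0 0 0.088;0 0 0 0 -0.093 0;0 0 0 0 -0.093 0;0 0 0 0 -0.093 0;0 0 0 0 -0.093 0'
python3 -m crank '0 0 0 0 -0.093 0;0 0 0 0 -0.093 0;0 0 0 0 -0.053 0;0 0 0 0 0 0;0 0 0 0 0 0'
python3 - <<'E'
from place import *
p,R=go(-1.05,(.575,-.378),.06);need(p,R);p,R=go(-1.05,(.575,-.378),.003);need(p,R)
E
```

```text
t: 21.0
tcp_pos: [0.5792, -0.3794, 0.175]
tool_rot: [0.897, -0.442, 0.002, -0.012]
force: [0.4, 0.2, -1.5]
finger_gap: 0.69
gripper_force: 48.7
t: 21.5
tcp_pos: [0.5796, -0.3802, 0.1765]
tool_rot: [0.829, -0.475, -0.248, -0.157]
force: [-0.2, -0.4, -1.5]
finger_gap: 0.695
gripper_force: 48.7
t: 22.0
tcp_pos: [0.5789, -0.3794, 0.174]
tool_rot: [0.769, -0.439, -0.398, -0.242]
force: [-0.2, 0.5, -1.1]
finger_gap: 0.689
gripper_force: 48.9
t 22.0 tcp [ 0.5789 -0.3794  0.174 ] q [-0.83  1.15  0.56  0.28  2.36  1.88] gap 0.689 gf 48.9 F [-0.2  0.5 -1.1]
 now-axes [1.377 0.117 1.504] target-axes [1.366 0.071 1.517] turn [-0.0085  0.0052  0.0121]
t 22.0 tcp [ 0.5789 -0.3794  0.174 ] q [-0.83  1.15  0.56  0.28  2.36  1.88] gap 0.689 gf 48.9 F [-0.2  0.5 -1.1]
 now-axes [2.551 0.15  2.312] target-axes [2.534 0.071 2.334] turn [-0.0085  0.0052  0.0121]
```

```bash
python3 -m crank '0.5 0.02 0.46 -0.008 0.005 0.012;0.5 0.02 0.46 0 0 0;0.5 0.02 0.46 0 0 0;0.5 0.01 0.46 0 0 0;0.3 0 0.28 0 0 0'
python3 - <<'E'
from place import *
p,R=go(-1.05,(.575,-.378),.002);need(p,R)
S=snapshot("scene");cv2.imwrite("pics/s6.png",cv2.resize(S["image"][130:290,100:300],(750,600))[:,:,::-1])
E
```

```text
t: 22.5
tcp_pos: [0.5686, -0.365, 0.0516]
tool_rot: [0.768, -0.445, -0.399, -0.231]
force: [0.7, 0.1, -1.1]
finger_gap: 0.69
gripper_force: 48.9
t 22.5 tcp [ 0.5686 -0.365   0.0516] q [-0.82  1.25  0.65  0.23  2.17  1.84] gap 0.69 gf 48.9 F [ 0.7  0.1 -1.1]
 now-axes [0.3   0.025 0.234] target-axes [0.3   0.025 0.233] turn [-0.0001 -0.0009  0.0001]
```

View pics/s6.png

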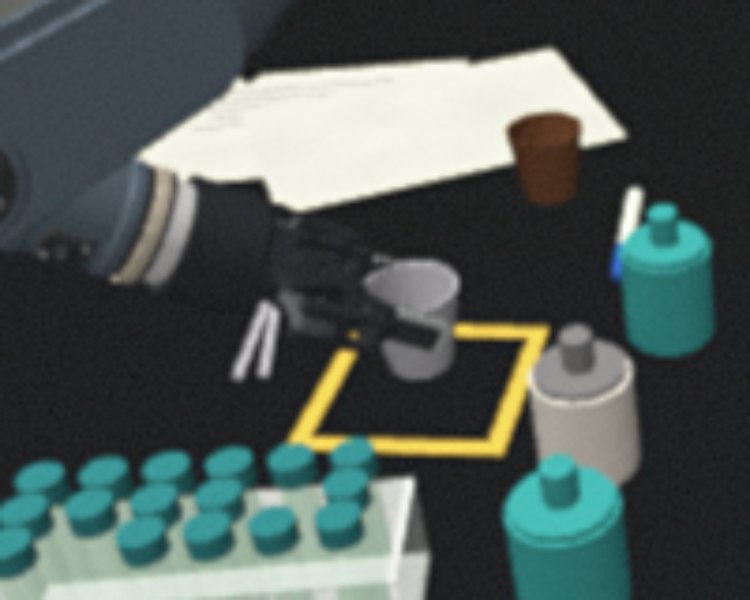

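The cup is empty and upright over the square at (418,310). I'll set it down, open the gripper and back out along the tool.

```bash
python3 -m crank '0.1 0.01 0.08 0 0 0;0.1 0.01 0.08 0 0 0;0.1 0 0.08 0 0 0;0 0 0 0 0 0;0 0 0 0 0 0'
python3 -m crank '0 0 0 0 0 0;0 0 0 0 0 0;0 0 0 0 0 0;0 0 0 0 0 0;0 0 0 0 0 0' 1
python3 -m crank '0 0 -0.3 0 0 0;0 0 -0.6 0 0 0;0 0 -0.6 0 0 0;0 0 -0.6 0 0 0;0 0 -0.6 0 0 0'
python3 -m crank '-0.4 0 -0.6 0 0.09 0;-0.4 0 -0.6 0 0.09 0;-0.4 0 -0.6 0 0.09 0;-0.2 0 -0.3 0 0.09 0;0 0 0 0 0.09 0'
python3 -m crank '0 0 0 0 0.09 0;0 0 0 0 0.07 0;0 0 0 0 0 0;0 0 0 0 0 0;0 0 0 0 0 0'
python3 - <<'E'
from h import *
need((.45,-.2,.25),toolR(0))
T=snapshot("top");np.savez("t7.npz",**T);W=cloud(T);print("jar",disc(W,(.553,-.106),.064,.076,.045),"lid",disc(W,(.439,-.1235),.03,.05,.04),"cup",disc(W,(.575,-.378),.055,.066,.05))
for c in((.6735,-.1045),(.6505,-.248)):print(disc(W,c,.09,.11,.08))
cv2.imwrite("pics/t7.png",T["image"][:,:,::-1])
E
```

```text
t: 23.05
tcp_pos: [0.5675, -0.3654, 0.0363]
tool_rot: [0.767, -0.445, -0.399, -0.231]
force: [-0.8, 0.1, -1.3]
finger_gap: 0.693
gripper_force: 48.9
t: 23.55
tcp_pos: [0.5673, -0.3652, 0.0361]
tool_rot: [0.767, -0.445, -0.4, -0.231]
force: [0.2, 0.0, -0.3]
finger_gap: 1.0
gripper_force: 0.0
t: 24.05
tcp_pos: [0.6052, -0.4366, 0.0979]
tool_rot: [0.767, -0.446, -0.398, -0.232]
force: [19.6, -5.8, -16.3]
finger_gap: 1.0
gripper_force: 0.0
t: 24.55
tcp_pos: [0.6159, -0.4546, 0.2016]
tool_rot: [0.859, -0.499, -0.101, -0.06]
force: [0.3, 0.1, -0.7]
finger_gap: 0.998
gripper_force: 0.0
t: 25.05
tcp_pos: [0.6151, -0.4542, 0.1959]
tool_rot: [0.864, -0.503, 0.001, 0.0]
force: [0.4, -0.1, -0.1]
finger_gap: 1.003
gripper_force: 0.0
t 25.1 tcp [ 0.6151 -0.4542  0.1959] q [-0.78  0.76  1.06  0.    1.32  1.84] gap 1.003 gf 0.0 F [ 0.4 -0.1 -0.1]
 now-axes [-7.563  0.446 -1.364] target-axes [-4.128 -6.356 -1.353] turn [ 2.000e-04 -1.100e-03 -6.709e-01]
jar None lid None cup (0.5747, -0.3788, 63, 0.0594, 103)
(0.6731, -0.1043, 20, 0.0992, 54)
(0.6498, -0.2476, 20, 0.099, 57)
```

View pics/t7.png

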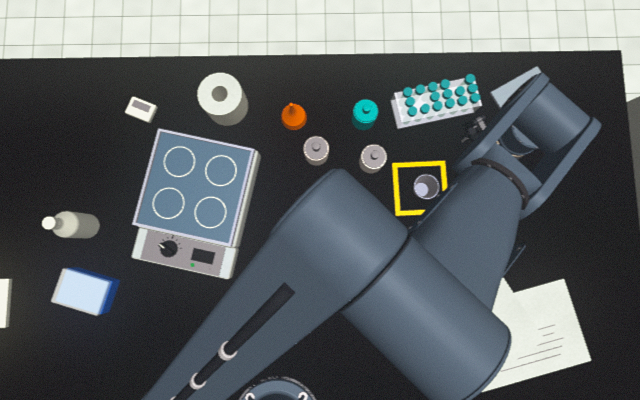

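The cup stands in the square at (425,187), measured at (0.575,-0.379), and the shaker side and both jars are untouched. Next is the jar at (373,157): I'll turn to ψ=0 and grip its knob.

```bash
python3 -m crank '0 0 -0.2 0 0 -0.09;0 0 0 0 0 -0.09;0 0 0 0 0 -0.09;0 0 0 0 0 -0.09;0 0 0 0 0 -0.09' 0.1 60 >/dev/null
python3 -m crank '0 0 0 0 0 -0.09;0 0 0 0 0 -0.09;0 0 0 0 0 -0.04;0.4 -0.5 0 0 0 0;0.47 -0.66 0 0 0 0' >/dev/null
python3 -m crank '0 -0.8 0 0 0 0;0 -0.8 0 0 0 0;0 -0.8 0 0 0 0;0 -0.8 0 0 0 0;0 -0.8 0 0 0 0'
python3 - <<'E'
from h import *
need((.650,-.2477,.12),toolR(0)); W=cloud(snapshot("scene"))
for c in((.6735,-.1045),(.6505,-.248)):print(disc(W,c,.09,.105,.06))
E
```

```text
t: 26.6
tcp_pos: [0.6502, -0.2465, 0.203]
tool_rot: [1.0, -0.001, 0.0, 0.0]
force: [-0.0, 0.1, 0.4]
finger_gap: 0.554
gripper_force: 0.0
t 26.6 tcp [ 0.6502 -0.2465  0.203 ] q [-0.52  0.65  1.27 -0.    1.22  1.05] gap 0.554 gf 0.0 F [-0.   0.1  0.4]
 now-axes [-0.007  0.03   2.075] target-axes [-0.006  0.031  2.075] turn [ 0.0004 -0.0003 -0.0011]
(0.6728, -0.1062, 23, 0.0991, 68)
(0.6511, -0.2487, 21, 0.0989, 65)
```

```bash
python3 -m crank '0 0.035 0.7 0 0 0;0 0 0.7 0 0 0;0 0 0.7 0 0 0;0 0 0.5 0 0 0;0 0 0.3 0 0 0' 
python3 -m crank '0 0 0.14 0 0 0;0 0 0 0 0 0;0 0 0 0 0 0;0 0 0 0 0 0;0 0 0 0 0 0' 
python3 -m crank '0 0 0 0 0 0;0 0 0 0 0 0;0 0 0 0 0 0;0 0 0 0 0 0;0 0 0 0 0 0' -1 60
python3 -m crank '0 0 -0.1 0 0 0;0 0 -0.5 0 0 0;0 0 -0.8 0 0 0;0 0 -0.8 0 0 0;0 0 -0.8 0 0 0' 
python3 -m crank '0 0 -0.5 0 0 0;0 0 0 0 0 0;0 0 0 0 0 0;0 0 0 0 0 0;0 0 0 0 0 0'
python3 - <<'E'
from h import *
need((.6403,.2279,.23),toolR(0))
for n in("top","scene"):
    W=cloud(snapshot(n));t=telemetry.sense()["tcp_pos"];m=(np.hypot(W[...,0]-t[0],W[...,1]-t[1])<.04)&(W[...,2]>.06)&(W[...,2]<t[2]-.003);print(W[m].min(0) if m.any() else None,m.sum())
E
```

```text
t: 27.15
tcp_pos: [0.6492, -0.2486, 0.0847]
tool_rot: [1.0, -0.001, -0.001, -0.0]
force: [-1.1, 0.3, 0.2]
finger_gap: 0.552
gripper_force: 0.0
t: 27.65
tcp_pos: [0.6501, -0.2482, 0.0835]
tool_rot: [1.0, -0.0, 0.001, 0.001]
force: [-0.3, -0.5, 0.9]
finger_gap: 0.549
gripper_force: 0.0
t: 28.15
tcp_pos: [0.6499, -0.2485, 0.0829]
tool_rot: [1.0, -0.0, 0.001, 0.001]
force: [0.1, -1.5, 3.6]
finger_gap: 0.203
gripper_force: 58.7
t: 28.65
tcp_pos: [0.6483, -0.2467, 0.2017]
tool_rot: [1.0, -0.0, -0.001, -0.001]
force: [0.3, 0.1, -2.3]
finger_gap: 0.202
gripper_force: 58.7
t: 29.15
tcp_pos: [0.6482, -0.247, 0.2197]
tool_rot: [1.0, -0.0, -0.001, -0.001]
force: [-0.1, -0.2, -2.8]
finger_gap: 0.204
gripper_force: 58.9
t 29.1 tcp [ 0.6482 -0.247   0.2197] q [-0.52  0.64  1.25 -0.    1.26  1.05] gap 0.204 gf 58.9 F [-0.1 -0.2 -2.8]
 now-axes [ -0.206 -11.873  -0.242] target-axes [ -0.197 -11.873  -0.257] turn [-0.0008  0.0019 -0.0004]
[ 0.64031552 -0.27402869  0.20730475] 6
[ 0.62712819 -0.27637284  0.13813874] 1109
```

```bash
python3 -m crank '-0.01 -0.4 -0.1 0 0 0;-0.01 -0.8 -0.1 0 0 0;-0.01 -0.8 0 0 0 0;-0.01 -0.8 0 0 0 0;-0.01 -0.8 0 0 0 0' >/dev/null
python3 -m crank '-0.01 -0.8 0 0 0 0;-0.01 -0.8 0 0 0 0;-0.01 -0.8 0 0 0 0;-0.01 -0.8 0 0 0 0;-0.01 -0.8 0 0 0 0' 
python3 -m crank '-0.02 -0.8 0 0 0 0;-0.02 -0.8 0 0 0 0;-0.02 -0.8 0 0 0 0;-0.02 -0.8 0 0 0 0;-0.02 -0.8 0 0 0 0' 
python3 -m crank '-0.02 -0.2 0 0 0 0;0 0 0 0 0 0;0 0 0 0 0 0;0 0 0 0 0 0;0 0 0 0 0 0'
python3 - <<'E'
from h import *
need((.6403,.2279,.1765),toolR(0))
W=cloud(snapshot("top"));print(disc(W,(.6735,-.1045),.09,.11,.08),disc(W,(.553,-.106),.064,.076,.05),disc(W,(.439,-.1235),.03,.05,.05))
W=cloud(snapshot("scene"));t=telemetry.sense()["tcp_pos"]
print("low rim",[disc(W,t,t[2]-.083+a,t[2]-.083+a+.006,.045) for a in(.01,.03,.05,.066)])
E
```

```text
t: 30.25
tcp_pos: [0.6448, 0.0588, 0.2302]
tool_rot: [1.0, -0.0, 0.0, 0.0]
force: [1.2, 0.3, -2.4]
finger_gap: 0.206
gripper_force: 58.9
t: 30.75
tcp_pos: [0.6406, 0.2187, 0.2299]
tool_rot: [1.0, -0.0, 0.0, 0.0]
force: [0.1, -0.2, -2.8]
finger_gap: 0.213
gripper_force: 58.9
t: 31.25
tcp_pos: [0.641, 0.2229, 0.2297]
tool_rot: [1.0, -0.001, 0.0, 0.001]
force: [-0.8, -0.2, -3.4]
finger_gap: 0.205
gripper_force: 58.9
t 31.2 tcp [0.641  0.2229 0.2297] q [ 0.17  0.6   1.29 -0.    1.25  1.74] gap 0.205 gf 58.9 F [-0.8 -0.2 -3.4]
 now-axes [-0.02  -0.126  1.33 ] target-axes [-0.018 -0.124  1.33 ] turn [ 0.0009 -0.0005 -0.0015]
(0.6726, -0.1044, 20, 0.0985, 55) (0.5532, -0.1057, 62, 0.0702, 126) (0.4387, -0.1235, 19, 0.0365, 45)
low rim [(0.6448, 0.2215, 61, 0.1598, 77), (0.6439, 0.2217, 61, 0.18, 83), (0.6454, 0.2218, 61, 0.1997, 94), (0.6455, 0.2232, 62, 0.2166, 113)]
```

The jar hangs plumb. I'll lower it onto spot 4, release it and go to the second jar.

```bash
python3 -m crank '0 -0.06 0.4 0 0 0;-0.02 -0.065 0.4 0 0 0;0 0 0.3 0 0 0;0 0 0.15 0 0 0;0 0 0.08 0 0 0' 
python3 -m crank '0 0 0.02 0 0 0;0 0 0 0 0 0;0 0 0 0 0 0;0 0 0 0 0 0;0 0 0 0 0 0' 
python3 -m crank '0 0 0 0 0 0;0 0 0 0 0 0;0 0 0 0 0 0;0 0 0 0 0 0;0 0 -0.3 0 0 0' 0.1
python3 -m crank '0 0 -0.6 0 0 0;0 0 -0.6 0 0 0;0 0.8 0 0 0 0;0 0.8 0 0 0 0;0 0.8 0 0 0 0'
python3 -m crank '0.1 0.8 0 0 0 0;0.1 0.8 0 0 0 0;0.1 0.8 0 0 0 0;0.1 0.8 0 0 0 0;0.1 0.8 0 0 0 0'
python3 - <<'E'
from h import *
T=snapshot("top");W=cloud(T);print(disc(W,(.6403,.2279),.185,.21,.06),disc(W,(.6403,.2279),.16,.175,.06))
j=disc(W,(.6735,-.1045),.09,.11,.08);print(j);need((j[0],j[1],.0825),toolR(0))
E
```

```text
t: 31.85
tcp_pos: [0.64, 0.2288, 0.1757]
tool_rot: [1.0, -0.001, -0.0, 0.001]
force: [-1.6, -0.2, -2.7]
finger_gap: 0.207
gripper_force: 59.0
t: 32.35
tcp_pos: [0.6402, 0.2293, 0.1761]
tool_rot: [1.0, -0.0, 0.001, 0.001]
force: [0.1, -0.8, -2.9]
finger_gap: 0.203
gripper_force: 59.0
t: 32.85
tcp_pos: [0.6388, 0.229, 0.1863]
tool_rot: [1.0, -0.0, -0.002, 0.001]
force: [-0.7, -0.0, 0.4]
finger_gap: 0.551
gripper_force: 0.0
t: 33.35
tcp_pos: [0.6403, 0.1327, 0.2373]
tool_rot: [1.0, 0.0, 0.002, 0.001]
force: [-0.2, -0.0, -0.5]
finger_gap: 0.552
gripper_force: 0.0
t: 33.85
tcp_pos: [0.6602, -0.0281, 0.2372]
tool_rot: [1.0, -0.0, 0.001, 0.001]
force: [-0.8, 0.4, 0.2]
finger_gap: 0.549
gripper_force: 0.0
(0.6406, 0.2287, 21, 0.1911, 68) (0.6408, 0.2293, 62, 0.1671, 393)
(0.6732, -0.1044, 20, 0.0994, 55)
t 33.9 tcp [ 0.6614 -0.034   0.2372] q [-0.22  0.57  1.33 -0.01  1.24  1.36] gap 0.548 gf 0.0 F [ 1.1 -2.4 -0.1]
 now-axes [0.287 1.735 3.88 ] target-axes [0.295 1.76  3.868] turn [ 0.0039 -0.0026 -0.0028]
```

```bash
python3 -m crank '0.15 0.8 0 0 0 0;0.13 0.8 0 0 0 0;0 0 0.6 0 0 0;0 0 0.6 0 0 0;0 0 0 0 0 0' 
python3 -c "
from h import *
need((.6732,-.1047,.0825),toolR(0))"
```

```text
t: 34.4
tcp_pos: [0.6688, -0.0905, 0.1852]
tool_rot: [1.0, -0.001, -0.003, -0.0]
force: [-0.1, 0.1, -0.8]
finger_gap: 0.55
gripper_force: 0.0
t 34.4 tcp [ 0.6688 -0.0905  0.1852] q [-0.3   0.65  1.34 -0.    1.16  1.27] gap 0.55 gf 0.0 F [-0.1  0.1 -0.8]
 now-axes [0.125 0.357 2.568] target-axes [0.11  0.355 2.569] turn [-0.0006  0.0036 -0.0009]
```

```bash
python3 -m crank '0.12 0.355 0 0 0 0;0 0 0.6 0 0 0;0 0 0.6 0 0 0;0 0 0.5 0 0 0;0 0 0 0 0 0' 
python3 -c "
from h import *
need((.6732,-.1047,.0825),toolR(0))"
```

```text
t: 34.9
tcp_pos: [0.6754, -0.1055, 0.119]
tool_rot: [1.0, -0.0, -0.001, 0.0]
force: [-0.4, 0.7, 0.1]
finger_gap: 0.553
gripper_force: 0.0
t 34.9 tcp [ 0.6754 -0.1055  0.119 ] q [-0.32  0.73  1.36 -0.    1.05  1.25] gap 0.553 gf 0.0 F [-0.4  0.7  0.1]
 now-axes [-0.055 -0.021  0.912] target-axes [-0.056 -0.021  0.912] turn [ 0.0005  0.001  -0.0004]
```

```bash
python3 -m crank '-0.055 -0.02 0.3 0 0 0;0 0 0.4 0 0 0;0 0 0.21 0 0 0;0 0 0 0 0 0;0 0 0 0 0 0' 
python3 -m crank '0 0 0 0 0 0;0 0 0 0 0 0;0 0 0 0 0 0;0 0 0 0 0 0;0 0 0 0 0 0' -1 60
python3 -m crank '0 0 -0.1 0 0 0;0 0 -0.5 0 0 0;0 0 -0.8 0 0 0;0 0 -0.8 0 0 0;0 0 -0.8 0 0 0' 
python3 -m crank '0 -0.2 -0.7 0 0 0;-0.1 -0.8 0 0 0 0;-0.2 -0.8 0 0 0 0;-0.2 -0.8 0 0 0 0;-0.2 -0.8 0 0 0 0' 
python3 -c "
from h import *
need((.6166,.1265,.1755),toolR(0))"
```

```text
t: 35.4
tcp_pos: [0.6738, -0.1043, 0.0836]
tool_rot: [1.0, -0.0, 0.0, 0.001]
force: [-0.4, -0.3, -0.1]
finger_gap: 0.552
gripper_force: 0.0
t: 35.9
tcp_pos: [0.6744, -0.1048, 0.0846]
tool_rot: [1.0, -0.0, 0.001, 0.001]
force: [0.2, -2.2, 3.5]
finger_gap: 0.201
gripper_force: 58.8
t: 36.4
tcp_pos: [0.6724, -0.1033, 0.2034]
tool_rot: [1.0, -0.0, -0.001, -0.0]
force: [0.7, -0.1, -3.0]
finger_gap: 0.203
gripper_force: 58.7
t: 36.9
tcp_pos: [0.6441, 0.0336, 0.2304]
tool_rot: [1.0, -0.0, -0.001, -0.0]
force: [0.3, 0.6, -2.5]
finger_gap: 0.202
gripper_force: 58.8
t 36.9 tcp [0.6441 0.0336 0.2304] q [-0.12  0.56  1.38 -0.    1.21  1.45] gap 0.202 gf 58.8 F [ 0.3  0.6 -2.5]
 now-axes [-0.686 -2.323  1.373] target-axes [-0.687 -2.323  1.372] turn [-0.      0.0014 -0.0006]
```

```bash
python3 -m crank '-0.22 -0.75 0 0 0 0;-0.22 -0.75 0 0 0 0;-0.22 -0.7 0 0 0 0;0 0 0.4 0 0 0;0 0 0 0 0 0' 
python3 -c "
from h import *
need((.6166,.1265,.1775),toolR(0))"
```

```text
t: 37.4
tcp_pos: [0.6163, 0.1213, 0.2126]
tool_rot: [1.0, 0.001, -0.003, 0.001]
force: [-0.5, 0.7, -2.8]
finger_gap: 0.203
gripper_force: 58.9
t 37.4 tcp [0.6163 0.1213 0.2126] q [ 0.02  0.55  1.44 -0.    1.15  1.59] gap 0.203 gf 58.9 F [-0.5  0.7 -2.8]
 now-axes [ 0.012 -0.132  0.878] target-axes [ 0.006 -0.131  0.878] turn [0.0006 0.004  0.0009]
```

```bash
python3 -m crank '0 -0.125 0.3 0 0 0;0 0 0.3 0 0 0;0 0 0.2 0 0 0;0 0 0.07 0 0 0;0 0 0 0 0 0' 
python3 -m crank '0 0 0 0 0 0;0 0 0 0 0 0;0 0 0 0 0 0;0 0 0 0 0 0;0 0 -0.3 0 0 0' 0.1
python3 -m crank '0 0 -0.6 0 0 0;0 0 -0.6 0 0 0;-0.2 0.8 0 0 0 0;-0.3 0.8 0 0 0 0;-0.3 0.8 0 0 0 0' 1
python3 -m crank '-0.3 0.8 0 0 0 0.075;-0.3 0.8 0 0 0 0.075;0 0.8 0 0 0 0;0 0 0 0 0 0;0 0 0 0 0 0'
python3 - <<'E'
from h import *
T=snapshot("top");W=cloud(T);print(disc(W,(.6403,.2279),.185,.21,.06),disc(W,(.6166,.1265),.185,.21,.06),disc(W,(.6166,.1265),.16,.175,.06))
j=disc(W,(.553,-.106),.064,.076,.05);print(j);need((.553,-.1061,.036),toolR(-.23))
E
```

```text
t: 37.9
tcp_pos: [0.6192, 0.1243, 0.1797]
tool_rot: [1.0, -0.001, -0.0, 0.001]
force: [-0.3, -0.3, -2.4]
finger_gap: 0.2
gripper_force: 58.9
t: 38.4
tcp_pos: [0.6182, 0.1248, 0.1917]
tool_rot: [1.0, -0.0, -0.001, 0.001]
force: [0.2, -0.4, -0.0]
finger_gap: 0.55
gripper_force: 0.0
t: 38.9
tcp_pos: [0.5874, 0.0282, 0.2421]
tool_rot: [1.0, 0.0, 0.002, 0.001]
force: [0.7, -0.1, 0.2]
finger_gap: 1.002
gripper_force: 0.0
t: 39.4
tcp_pos: [0.5524, -0.0651, 0.2417]
tool_rot: [0.993, -0.119, 0.001, 0.0]
force: [-0.2, -0.1, -0.3]
finger_gap: 0.997
gripper_force: 0.0
(0.6402, 0.2289, 20, 0.1908, 68) (0.6177, 0.1241, 20, 0.1912, 65) (0.6183, 0.1251, 62, 0.1672, 415)
(0.5375, -0.113, 49, 0.0704, 42)
t 39.5 tcp [ 0.5525 -0.0643  0.2415] q [-0.32  0.42  1.6  -0.    1.12  1.49] gap 1.0 gf 0.0 F [ 0.   0.1 -0.3]
 now-axes [0.245 1.01  5.138] target-axes [0.251 1.014 5.137] turn [ 0.0003 -0.0016 -0.0043]
```

```bash
python3 -m crank '0.12 0.5 0 0 0 0;0.13 0.51 0 0 0 0;0 0 0.8 0 0 0;0 0 0.8 0 0 0;0 0 0.8 0 0 0' >/dev/null
python3 -m crank '0 0 0.3 0 0 0;0 0 0 0 0 0;0 0 0 0 0 0;0 0 0 0 0 0;0 0 0 0 0 0'
python3 - <<'E'
from h import *
need((.553,-.1061,.036),toolR(-.23))
S=snapshot("scene");W=cloud(S);print(disc(W,(.553,-.106),.064,.074,.04))
cv2.imwrite("pics/s8.png",cv2.resize(S["image"][130:290,220:380],(600,600))[:,:,::-1])
E
```

```text
t: 40.45
tcp_pos: [0.5535, -0.1065, 0.1343]
tool_rot: [0.993, -0.118, 0.002, 0.001]
force: [0.0, 0.6, 0.5]
finger_gap: 1.004
gripper_force: 0.0
t 40.5 tcp [ 0.5535 -0.1065  0.1343] q [-0.39  0.58  1.68 -0.    0.88  1.42] gap 1.004 gf 0.0 F [0.  0.6 0.5]
 now-axes [-0.025 -0.01   2.458] target-axes [-0.015 -0.007  2.458] turn [ 0.0009 -0.0028 -0.0038]
(0.5548, -0.1057, 65, 0.0692, 163)
```

View pics/s8.png

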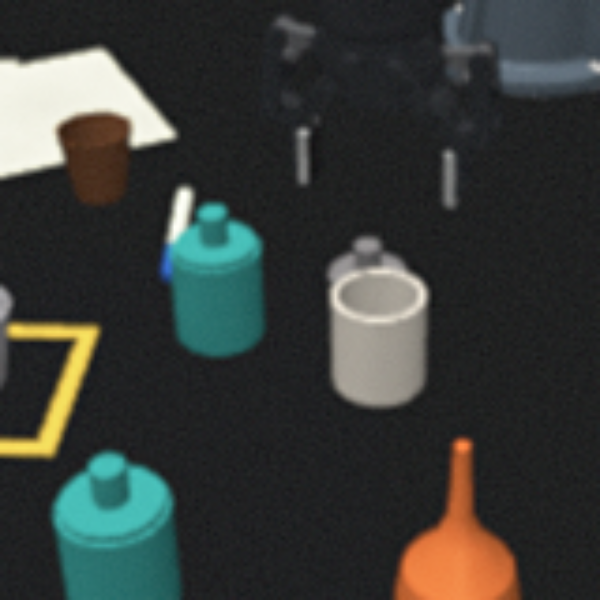

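The open fingers (303,160) and (450,180) straddle the jar at (379,335). I'll descend and grip it.

```bash
python3 -m crank '-0.02 -0.005 0.6 0 0 -0.004;0 0 0.6 0 0 0;0 0 0.6 0 0 0;0 0 0.5 0 0 0;0 0 0.16 0 0 0'
python3 -m crank '0 0 0 0 0 0;0 0 0 0 0 0;0 0 0 0 0 0;0 0 0 0 0 0;0 0 0 0 0 0' -1 50
python3 -m crank '0 0 -0.1 0 0 0;0 0 -0.5 0 0 0;0 0 -0.8 0 0 0;0 0 -0.8 0 0 0;0 0 -0.8 0 0 0' 
python3 -c "
from h import *
need((.5152,.1502,.19),toolR(-.23))
T=snapshot('top');W=cloud(T);cv2.imwrite('pics/t9.png',cv2.resize(T['image'][120:260,120:400],(800,400))[:,:,::-1]);print(disc(W,(.439,-.1235),.03,.05,.05))"
```

```text
t: 41.0
tcp_pos: [0.551, -0.1058, 0.0331]
tool_rot: [0.993, -0.115, -0.001, 0.0]
force: [-0.7, -0.3, -0.2]
finger_gap: 1.001
gripper_force: 0.0
t: 41.5
tcp_pos: [0.5528, -0.1064, 0.0356]
tool_rot: [0.993, -0.115, 0.002, 0.001]
force: [-0.5, -1.2, 5.9]
finger_gap: 0.713
gripper_force: 55.2
t: 42.0
tcp_pos: [0.5508, -0.1054, 0.155]
tool_rot: [0.993, -0.115, -0.001, 0.0]
force: [1.5, -0.3, -2.2]
finger_gap: 0.713
gripper_force: 55.1
t 42.0 tcp [ 0.5508 -0.1054  0.155 ] q [-0.39  0.54  1.67 -0.    0.93  1.41] gap 0.713 gf 55.1 F [ 1.5 -0.3 -2.2]
 now-axes [-2.323 -6.019 -0.877] target-axes [-2.323 -6.02  -0.876] turn [0.0003 0.0006 0.0001]
(0.4384, -0.124, 18, 0.0378, 32)
```

```bash
python3 -m crank '0 0 -0.6 0 0 0;0 -0.3 -0.28 0 0 0;-0.3 -0.8 0 0 0 0;-0.3 -0.8 0 0 0 0;-0.3 -0.8 0 0 0 0' >/dev/null
python3 -m crank '-0.35 -0.8 0 0 0 0;-0.35 -0.8 0 0 0 0;-0.35 -0.8 0 0 0 0;-0.35 -0.8 0 0 0 0;0 0 0 0 0 0' 
python3 -c "
from h import *
need((.5152,.1502,.1285),toolR(-.23))"
```

```text
t: 43.05
tcp_pos: [0.5133, 0.1495, 0.1884]
tool_rot: [0.994, -0.112, -0.001, -0.0]
force: [-0.4, 0.3, -3.0]
finger_gap: 0.711
gripper_force: 55.6
t 43.0 tcp [0.5133 0.1495 0.1884] q [0.07 0.47 1.7  0.   0.98 1.87] gap 0.711 gf 55.6 F [-0.4  0.3 -3. ]
 now-axes [ 0.044 -0.028  1.498] target-axes [ 0.041 -0.029  1.498] turn [-0.0001  0.0014  0.0032]
```

```bash
python3 -m crank '0.04 -0.03 0.4 0 0 0.003;0 0 0.4 0 0 0;0 0 0.4 0 0 0;0 0 0.2 0 0 0;0 0 0.09 0 0 0' 
python3 -m crank '0 0 0.02 0 0 0;0 0 0 0 0 0;0 0 0 0 0 0;0 0 0 0 0 0;0 0 0 0 0 0' 
python3 -m crank '0 0 0 0 0 0;0 0 0 0 0 0;0 0 0 0 0 0;0 0 0 0 0 0;0 0 0 0 0 0' 1
python3 -m crank '0 0 -0.2 0 0 0;0 0 -0.6 0 0 0;0 0 -0.6 0 0 0;0 0 -0.6 0 0 0;0 0 -0.6 0 0 0' 
python3 -m crank '0 0.2 -0.5 0 0 0;-0.1 0.8 0 0 0 0;-0.1 0.8 0 0 0 0;-0.1 0.8 0 0 0 0;-0.1 0.8 0 0 0 0' 0.1
python3 - <<'E'
from h import *
T=snapshot("top");W=cloud(T)
for c,z in(((.6403,.2279),.185),((.6166,.1265),.185),((.5152,.1502),.155)):print(disc(W,c,z,.21,.05))
l=disc(W,(.439,-.1235),.03,.05,.05);print("lid",l);need((.439,-.1235,.12),toolR(-.23))
cv2.imwrite('pics/t9.png',cv2.resize(T['image'][120:280,120:440],(800,400),interpolation=2)[:,:,::-1])
E
```

```text
t: 43.55
tcp_pos: [0.517, 0.1455, 0.1285]
tool_rot: [0.993, -0.117, -0.001, 0.001]
force: [0.3, 0.6, -1.9]
finger_gap: 0.717
gripper_force: 55.6
t: 44.05
tcp_pos: [0.518, 0.1457, 0.1293]
tool_rot: [0.993, -0.117, 0.001, 0.0]
force: [-0.2, -0.3, -2.6]
finger_gap: 0.712
gripper_force: 55.6
t: 44.55
tcp_pos: [0.5179, 0.1457, 0.1289]
tool_rot: [0.993, -0.117, 0.001, 0.0]
force: [0.9, 0.5, -0.3]
finger_gap: 0.998
gripper_force: 0.0
t: 45.05
tcp_pos: [0.5176, 0.1458, 0.2343]
tool_rot: [0.993, -0.117, 0.001, 0.0]
force: [0.5, -0.1, 0.1]
finger_gap: 0.996
gripper_force: 0.0
t: 45.55
tcp_pos: [0.47, 0.0163, 0.2537]
tool_rot: [0.993, -0.117, 0.001, 0.001]
force: [0.5, -0.2, 0.4]
finger_gap: 0.549
gripper_force: 0.0
(0.6414, 0.2285, 20, 0.191, 64)
(0.6175, 0.1242, 19, 0.191, 65)
None
lid (0.4387, -0.1235, 19, 0.0372, 46)
t 45.6 tcp [0.4682 0.0129 0.2534] q [-0.21  0.29  1.78 -0.01  1.07  1.6 ] gap 0.551 gf 0.0 F [-1.  -1.8  0. ]
 now-axes [0.085 3.47  3.351] target-axes [0.065 3.486 3.335] turn [ 0.0029 -0.0001 -0.0037]
```

View pics/t9.png

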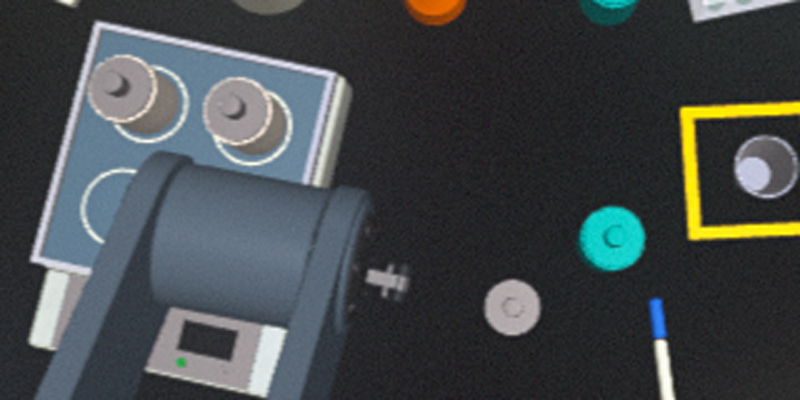

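Both closed jars stand on their rings at (125,90) and (238,110), and the lid is at (512,306). Now I'll go and get the lid.

```bash
python3 -m crank '0.02 0.7 0 0 0 0;0.02 0.7 0 0 0 0;0.02 0.7 0.4 0 0 0;0.02 0.7 0.6 0 0 0;0 0.66 0.6 0 0 0' 0.1 40 >/dev/null
python3 -m crank '0 0 0.6 0 0 0;0 0 0.6 0 0 0;0 0 0.5 0 0 0;0 0 0 0 0 0;0 0 0 0 0 0'
python3 -c "
from h import *
need((.439,-.1235,.0215),toolR(-.23))"
```

```text
t: 46.6
tcp_pos: [0.4418, -0.1183, 0.1214]
tool_rot: [0.993, -0.117, 0.001, 0.0]
force: [-0.3, -0.4, -0.0]
finger_gap: 0.55
gripper_force: 0.0
t 46.6 tcp [ 0.4418 -0.1183  0.1214] q [-0.51  0.49  1.95 -0.    0.7   1.3 ] gap 0.55 gf 0.0 F [-0.3 -0.4 -0. ]
 now-axes [-0.04   0.141  2.498] target-axes [-0.038  0.143  2.498] turn [ 0.0006 -0.0007 -0.0029]
```

```bash
python3 -m crank '-0.04 0.142 0.4 0 0 0;0 0 0.6 0 0 0;0 0 0.6 0 0 0;0 0 0.3 0 0 0;0 0 0 0 0 0'
python3 -c "
from h import *
need((.439,-.1235,.0215),toolR(-.23))"
```

```text
t: 47.1
tcp_pos: [0.4391, -0.1235, 0.0451]
tool_rot: [0.993, -0.117, 0.0, 0.0]
force: [0.6, -0.3, -0.4]
finger_gap: 0.552
gripper_force: 0.0
t 47.1 tcp [ 0.4391 -0.1235  0.0451] q [-0.52  0.65  2.   -0.    0.49  1.29] gap 0.552 gf 0.0 F [ 0.6 -0.3 -0.4]
 now-axes [-0.002 -0.001  0.589] target-axes [-0.001 -0.     0.589] turn [ 0.0005 -0.0006 -0.0029]
```

```bash
python3 -m crank '0 0 0.3 0 0 0;0 0 0.29 0 0 0;0 0 0 0 0 0;0 0 0 0 0 0;0 0 0 0 0 0'
python3 -m crank '0 0 0 0 0 0;0 0 0 0 0 0;0 0 0 0 0 0;0 0 0 0 0 0;0 0 0 0 0 0' -1 40
python3 -m crank '0 0 -0.2 0 0 0;0 0 -0.8 0 0 0;0 0 -0.8 0 0 0;0 0 -0.9 0 0 0;0 0 -0.9 0 0 0' 
python3 -m crank '0 0 -0.9 0 0 0;0 0 -0.9 0 0 0;0 0 0 0 0 0;0 0 0 0 0 0;0 0 0 0 0 0'
python3 - <<'E'
from h import *
for n in("top","scene"):
    T=snapshot(n);W=cloud(T)
    print(n,[disc(W,c,z,.21,.05) for c,z in(((.6403,.2279),.185),((.6166,.1265),.185),((.517,.147),.155))])
    t=telemetry.sense()["tcp_pos"]; print(" lid",disc(W,t,t[2]-.012,t[2]-.006,.05))
    if n=="top": cv2.imwrite('pics/t10.png',cv2.resize(T['image'][180:270,130:260],(780,540),interpolation=2)[:,:,::-1]); np.savez("t10.npz",**T)
need((.5177,.1459,.22),toolR(-.23))
E
```

```text
t: 47.6
tcp_pos: [0.4391, -0.1237, 0.022]
tool_rot: [0.993, -0.117, 0.001, 0.001]
force: [0.0, 0.6, -0.2]
finger_gap: 0.548
gripper_force: 0.0
t: 48.1
tcp_pos: [0.439, -0.1236, 0.022]
tool_rot: [0.993, -0.117, 0.001, 0.001]
force: [-0.8, 0.1, 5.0]
finger_gap: 0.213
gripper_force: 38.9
t: 48.6
tcp_pos: [0.438, -0.123, 0.167]
tool_rot: [0.993, -0.117, 0.0, 0.0]
force: [-0.3, -0.5, -0.3]
finger_gap: 0.214
gripper_force: 39.1
t: 49.1
tcp_pos: [0.4374, -0.1226, 0.2365]
tool_rot: [0.993, -0.117, -0.001, -0.0]
force: [-0.2, -0.1, -1.1]
finger_gap: 0.214
gripper_force: 39.1
top [(0.6405, 0.229, 21, 0.1906, 69), (0.6184, 0.1235, 20, 0.1908, 66), (0.5189, 0.1467, 62, 0.1616, 183)]
 lid None
scene [(0.6418, 0.228, 20, 0.1909, 64), (0.6195, 0.1227, 20, 0.1909, 59), (0.519, 0.1455, 65, 0.1606, 197)]
 lid (0.4394, -0.1208, 57, 0.2278, 145)
t 49.2 tcp [ 0.4375 -0.1227  0.2361] q [-0.52  0.29  1.84 -0.    1.01  1.29] gap 0.214 gf 39.1 F [ 0.   0.6 -0.1]
 now-axes [ 0.39  -6.997  0.402] target-axes [ 0.422 -6.995  0.402] turn [-0.0001  0.0015 -0.003 ]
```

View pics/t10.png

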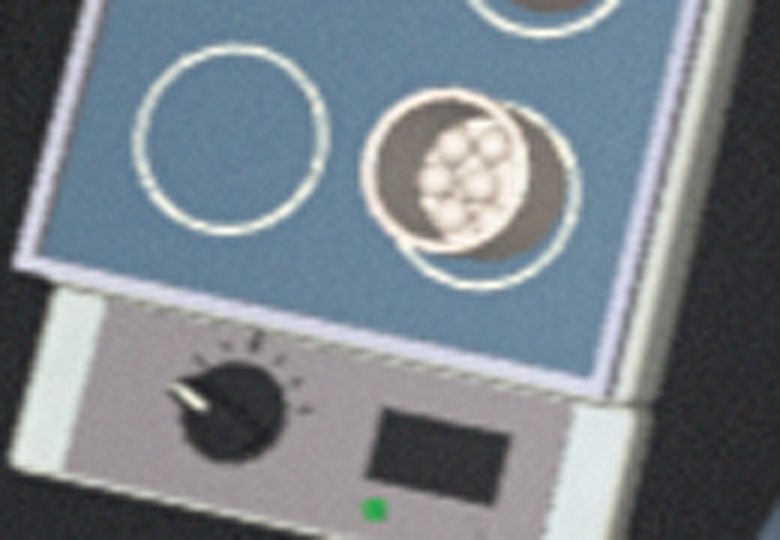

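Six balls are visible in the jar at (470,180), the dial pointer is still at (185,395), and the jar sits on ring 1. I'm bringing the lid over.

```bash
python3 -m crank '0.04 -0.4 0 0 0 0;0.04 -0.8 0 0 0 0;0.04 -0.8 0 0 0 0;0.04 -0.8 0 0 0 0;0.04 -0.8 0 0 0 0' >/dev/null
python3 -m crank '0.05 -0.8 0 0 0 0;0.05 -0.8 0 0 0 0;0.05 -0.8 0 0 0 0;0.05 -0.8 0 0 0 0;0 0 0 0 0 0' >/dev/null
python3 -m crank '0 0 0 0 0 0;0 0 0 0 0 0;0 0 0 0 0 0;0 0 0 0 0 0;0 0 0 0 0 0'
python3 -c "
from h import *
need((.5184,.146,.19),toolR(-.23))"
```

```text
t: 50.7
tcp_pos: [0.5173, 0.1369, 0.2373]
tool_rot: [0.993, -0.118, 0.001, 0.001]
force: [0.2, 0.4, -0.4]
finger_gap: 0.21
gripper_force: 39.2
t 50.7 tcp [0.5173 0.1369 0.2373] q [ 0.05  0.4   1.65 -0.    1.09  1.86] gap 0.21 gf 39.2 F [ 0.2  0.4 -0.4]
 now-axes [-0.028 -0.23   1.183] target-axes [-0.025 -0.229  1.183] turn [ 0.0006 -0.0008 -0.0037]
```

```bash
python3 -m crank '-0.026 -0.23 0 0 0 0;0 0 0.4 0 0 0;0 0 0.4 0 0 0;0 0 0.3 0 0 0;0 0 0 0 0 0' >/dev/null
python3 - <<'E'
from h import *
need((.5184,.146,.182),toolR(-.23))
S=snapshot("scene");W=cloud(S);t=telemetry.sense()["tcp_pos"];print("lid disc",disc(W,t,t[2]-.0135,t[2]-.0095,.05),"rim",disc(W,t,.155,.164,.05))
T=snapshot("top");W=cloud(T);print("lid disc",disc(W,t,t[2]-.0135,t[2]-.006,.05))
E
```

```text
t 51.2 tcp [0.5173 0.1469 0.1916] q [ 0.07  0.46  1.69 -0.    0.99  1.88] gap 0.208 gf 39.2 F [-0.3  1.2 -0.9]
 now-axes [0.033 0.015 0.241] target-axes [0.032 0.016 0.241] turn [ 0.0012  0.0016 -0.0029]
lid disc (0.5183, 0.1469, 57, 0.1822, 80) rim (0.5203, 0.146, 63, 0.1603, 122)
lid disc (0.5178, 0.1482, 56, 0.1837, 148)
```

```bash
python3 -m crank '0.04 0.02 0.05 0 0 0;0 0 0.1 0 0 0;0 0 0.1 0 0 0;0 0 0.07 0 0 0;0 0 0 0 0 0'
python3 -m crank '0 0 0.03 0 0 0;0 0 0 0 0 0;0 0 0 0 0 0;0 0 0 0 0 0;0 0 0 0 0 0'
python3 - <<'E'
from h import *
need((.5184,.146,.1765),toolR(-.23))
S=snapshot("scene");W=cloud(S);t=telemetry.sense()["tcp_pos"];print("lid disc",disc(W,t,.163,.172,.05))
E
```

```text
t: 51.8
tcp_pos: [0.5195, 0.1455, 0.18]
tool_rot: [0.993, -0.117, -0.0, 0.001]
force: [0.6, 0.3, 0.0]
finger_gap: 0.208
gripper_force: 39.2
t: 52.3
tcp_pos: [0.52, 0.1455, 0.1793]
tool_rot: [0.993, -0.117, 0.001, 0.0]
force: [-0.2, -0.4, -0.3]
finger_gap: 0.211
gripper_force: 39.2
t 52.3 tcp [0.52   0.1455 0.1793] q [ 0.07  0.48  1.7  -0.    0.96  1.87] gap 0.211 gf 39.2 F [-0.2 -0.4 -0.3]
 now-axes [-0.041 -0.002  0.071] target-axes [-0.041 -0.002  0.071] turn [ 0.0005 -0.0009 -0.003 ]
lid disc (0.522, 0.1467, 60, 0.1706, 190)
```

```bash
python3 -m crank '0 0 0.06 0 0 0;0 0 0 0 0 0;0 0 0 0 0 0;0 0 0 0 0 0;0 0 0 0 0 0'
python3 -m crank '0 0 0 0 0 0;0 0 0 0 0 0;0 0 0 0 0 0;0 0 0 0 0 0;0 0 -0.2 0 0 0' 0.1
python3 -m crank '0 0 -0.7 0 0 0;0 0 -0.7 0 0 0;-0.2 0.8 0 0 0 0;-0.2 0.8 0 0 0 0;-0.2 0.8 0 0 0 0' 
python3 -m crank '-0.2 0.8 0 0 0 0;-0.2 0.8 0 0 0 0;-0.2 0.8 0 0 0 0;0 0.8 0 0 0 0;0 0 0 0 0 0'
python3 - <<'E'
from h import *
for n in("top","scene"):
    T=snapshot(n);W=cloud(T)
    print(n,[disc(W,c,.18,.21,.05) for c in((.6403,.2279),(.6166,.1265),(.517,.147))],"disc",disc(W,(.518,.146),.163,.172,.05),"cup",disc(W,(.575,-.378),.055,.066,.05))
    print(" dial",disc(W,(.43,.2595),.079,.09,.035),"deck z",np.nanmedian(W[...,2][(abs(W[...,0]-.40)<.01)&(abs(W[...,1]-.22)<.02)]))
    if n=="top":
        P=ray(T,[(130+185/6,180+395/6)],.084)[0];print("pointer rough",P)
        i=T["image"][225:275,140:210];cv2.imwrite('pics/t11.png',cv2.resize(i,None,fx=10,fy=10,interpolation=2)[:,:,::-1])
        m=(np.hypot(W[...,0]-.43,W[...,1]-.2595)<.035)&(W[...,2]>.078)&(W[...,2]<.095);Q=np.float32(W[m][:,:2]*1000);print(cv2.minAreaRect(Q),len(Q)); v=cv2.fitLine(Q,2,0,.01,.01).ravel();print("line",v,np.arctan2(v[1],v[0]))
        g=T["image"].astype(int);mm=m&(g.sum(2)>400);print("white",W[mm][:,:2].mean(0) if mm.any() else None)
need((.4298,.2595,.15),toolR(-.23))
E
```

```text
t: 52.85
tcp_pos: [0.5199, 0.1455, 0.1769]
tool_rot: [0.993, -0.117, 0.001, 0.001]
force: [0.3, 0.9, -0.0]
finger_gap: 0.214
gripper_force: 39.2
t: 53.35
tcp_pos: [0.519, 0.1455, 0.1842]
tool_rot: [0.993, -0.117, -0.001, 0.001]
force: [-0.3, -0.2, 0.3]
finger_gap: 0.55
gripper_force: 0.0
t: 53.85
tcp_pos: [0.4739, 0.0571, 0.2418]
tool_rot: [0.993, -0.116, 0.001, 0.001]
force: [-0.6, -0.6, -0.5]
finger_gap: 0.548
gripper_force: 0.0
t: 54.35
tcp_pos: [0.4209, -0.064, 0.2418]
tool_rot: [0.993, -0.119, 0.001, 0.001]
force: [0.4, 0.3, -0.7]
finger_gap: 0.551
gripper_force: 0.0
top [(0.6409, 0.2276, 21, 0.1907, 74), (0.6161, 0.0958, 20, 0.1909, 73), (0.5195, 0.1469, 20, 0.1907, 77)] disc (0.5187, 0.1469, 61, 0.1671, 453) cup (0.5745, -0.3784, 62, 0.0594, 102)
 dial (0.4301, 0.26, 38, 0.0843, 74) deck z 0.05385688979119431
pointer rough [0.43622712 0.26867463 0.084     ]
((430.0537109375, 260.1290283203125), (38.14570617675781, 10.502313613891602), 53.601959228515625) 75
line [  0.61937666   0.78509396 429.60507    258.63324   ] 0.9028479
white [0.43712662 0.26866867]
scene [(0.643, 0.2266, 21, 0.1894, 86), (0.6183, 0.0935, 22, 0.1902, 78), (0.5227, 0.1457, 21, 0.1883, 65)] disc (0.5207, 0.1462, 60, 0.1677, 219) cup (0.574, -0.3801, 65, 0.0591, 140)
 dial (0.4301, 0.2595, 35, 0.0845, 35) deck z nan
t 54.5 tcp [ 0.4212 -0.0616  0.2415] q [-0.41  0.24  1.9  -0.    1.    1.4 ] gap 0.548 gf 0.0 F [-0.5 -0.3 -0.2]
 now-axes [-1.68  -7.854  2.279] target-axes [-1.621 -7.864  2.288] turn [ 0.0004 -0.0014 -0.0044]
  return np.nanmean(a, axis, out=out, keepdims=keepdims)
```

View pics/t11.png

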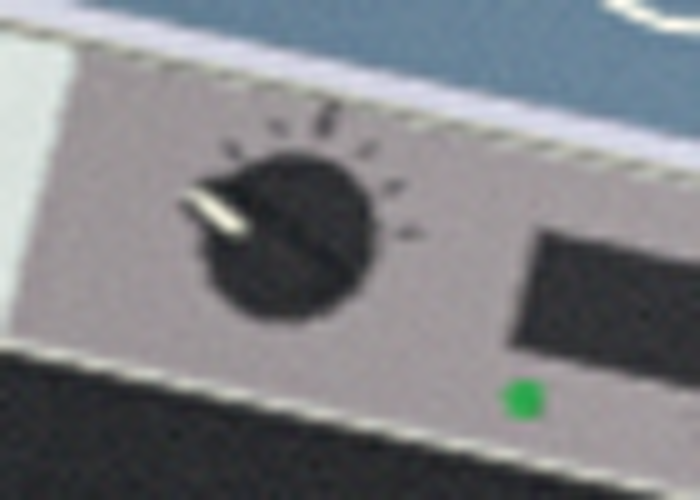

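The dial crop shows the pointer at (190,195) and the long line at (325,115), so the bar angle is about 0.92 and q is about 0.15. The lid is seated. The ring-3 jar has been knocked about 30 mm to (0.616,0.096), so I'll move it back first.

Run:
```python
from h import *
need((.616,.0955,.24),toolR(-.23))
```

```text
t 54.5 tcp [ 0.4212 -0.0616  0.2415] q [-0.41  0.24  1.9  -0.    1.    1.4 ] gap 0.548 gf 0.0 F [-0.5 -0.3 -0.2]
 now-axes [ 3.812 -4.96   0.043] target-axes [ 3.846 -4.933  0.038] turn [ 0.0004 -0.0014 -0.0044]
```

```bash
python3 -m crank '0.5 -0.62 0 0 0 0;0.55 -0.72 0 0 0 0;0.55 -0.72 0 0 0 0;0.55 -0.72 0 0 0 0;0.55 -0.72 0 0 0 0' - 60 >/dev/null
python3 -m crank '0.55 -0.72 0 0 0 0;0.55 -0.72 0 0 0 0;0 0 0 0 0 0;0 0 0 0 0 0;0 0 0 0 0 0'
python3 - <<'E'
from h import *
S=snapshot("scene");W=cloud(S);print(disc(W,(.616,.095),.18,.195,.04)) 
need((.616,.0955,.1765),toolR(-.23))
E
```

```text
t: 55.45
tcp_pos: [0.6136, 0.0963, 0.2407]
tool_rot: [0.993, -0.117, -0.0, 0.001]
force: [0.2, 0.5, 0.1]
finger_gap: 0.547
gripper_force: 0.0
(0.6188, 0.0941, 20, 0.1899, 78)
t 55.5 tcp [0.6137 0.0958 0.2409] q [-0.02  0.51  1.43 -0.    1.2   1.78] gap 0.546 gf 0.0 F [-0.1 -0.   0.2]
 now-axes [ 0.059 -0.008  1.609] target-axes [ 0.059 -0.005  1.609] turn [ 0.0008  0.0001 -0.0029]
```

```bash
python3 -m crank '0.06 0 0.5 0 0 0;0 0 0.5 0 0 0;0 0 0.4 0 0 0;0 0 0.2 0 0 0;0 0 0 0 0 0'
python3 -m crank '0 0 0 0 0 0;0 0 0 0 0 0;0 0 0 0 0 0;0 0 0 0 0 0;0 0 0 0 0 0' -1 60
python3 -m crank '0 0 -0.2 0 0 0;0 0 -0.3 0 0 0;-0.06 -0.26 0 0 0 0;-0.06 -0.25 0 0 0 0;-0.06 -0.25 0 0 0 0' 
python3 -m crank '0 0 0 0 0 0;0 0 0 0 0 0;0 0 0 0 0 0;0 0 0 0 0 0;0 0 0 0 0 0'
python3 -c "
from h import *
need((.6166,.1265,.178),toolR(-.23))"
```

```text
t: 56.0
tcp_pos: [0.616, 0.0946, 0.1761]
tool_rot: [0.993, -0.118, -0.001, 0.001]
force: [0.3, 0.4, 0.4]
finger_gap: 0.55
gripper_force: 0.0
t: 56.5
tcp_pos: [0.618, 0.0947, 0.1783]
tool_rot: [0.993, -0.117, 0.002, 0.001]
force: [-1.1, -2.0, 6.1]
finger_gap: 0.202
gripper_force: 58.9
t: 57.0
tcp_pos: [0.6168, 0.1277, 0.1965]
tool_rot: [0.993, -0.117, -0.0, 0.0]
force: [-0.4, 0.8, -2.6]
finger_gap: 0.205
gripper_force: 58.6
t: 57.5
tcp_pos: [0.6173, 0.126, 0.1969]
tool_rot: [0.993, -0.117, 0.001, 0.001]
force: [1.0, 0.0, -2.9]
finger_gap: 0.199
gripper_force: 58.7
t 57.5 tcp [0.6173 0.126  0.1969] q [ 0.02  0.57  1.45 -0.    1.11  1.83] gap 0.199 gf 58.7 F [ 1.   0.  -2.9]
 now-axes [-0.022 -0.008  0.472] target-axes [-0.021 -0.008  0.472] turn [ 0.0007 -0.0007 -0.0033]
```

```bash
python3 -m crank '-0.02 -0.01 0.2 0 0 0;0 0 0.2 0 0 0;0 0 0.06 0 0 0;0 0 0 0 0 0;0 0 0 0 0 0'
python3 -m crank '0 0 0 0 0 0;0 0 0 0 0 0;0 0 0 0 0 0;0 0 0 0 0 0;0 0 -0.3 0 0 0' 0.1
python3 -m crank '0 0 -0.7 0 0 0;0 0 -0.7 0 0 0;-0.5 0 0 0 0 -0.09;-0.6 0 0 0 0 -0.09;-0.6 0 0 0 0 -0.09' -0.4 30
python3 -m crank '0 0 0 0 0 -0.09;0 0 0 0 0 -0.09;0 0 0 0 0 -0.09;0 0 0 0 0 -0.09;0 0 0 0 0 -0.09'
python3 -c "
from h import *
need((.43,.2597,.13),toolR(.92))"
```

```text
t: 58.0
tcp_pos: [0.6165, 0.1267, 0.1785]
tool_rot: [0.993, -0.117, 0.0, 0.001]
force: [-0.6, -0.5, 0.2]
finger_gap: 0.198
gripper_force: 58.9
t: 58.5
tcp_pos: [0.6153, 0.1269, 0.1893]
tool_rot: [0.993, -0.117, -0.001, 0.001]
force: [-0.6, 0.1, -0.3]
finger_gap: 0.549
gripper_force: 0.0
t: 59.0
tcp_pos: [0.549, 0.1331, 0.2478]
tool_rot: [0.995, 0.098, 0.002, 0.001]
force: [0.3, 0.1, 0.7]
finger_gap: 0.296
gripper_force: 0.0
t: 59.5
tcp_pos: [0.5496, 0.1328, 0.2476]
tool_rot: [0.9, 0.436, 0.001, 0.001]
force: [-0.4, 0.2, -0.4]
finger_gap: 0.299
gripper_force: 0.0
t 59.5 tcp [0.5496 0.1328 0.2476] q [ 0.04  0.43  1.57 -0.    1.14  0.71] gap 0.299 gf 0.0 F [-0.4  0.2 -0.4]
 now-axes [ 0.634 -4.319  2.929] target-axes [ 0.713 -4.3    2.94 ] turn [ 0.0017 -0.0005 -0.0113]
```

```bash
python3 -m crank '0.12 -0.7 0 0 0 -0.011;0.12 -0.72 0 0 0 0;0.12 -0.72 0 0 0 0;0.12 -0.72 0 0 0 0;0.12 -0.72 0 0 0 0' >/dev/null
python3 -m crank '0.11 -0.72 0 0 0 0;0 0 0 0 0 0;0 0 0.6 0 0 0;0 0 0.6 0 0 0;0 0 0 0 0 0'
python3 - <<'E'
from h import *
T=snapshot("top");S=snapshot("scene")
for W in(cloud(T),cloud(S)):print([disc(W,c,.18,.196,.05) for c in((.6403,.2279),(.6166,.1265),(.517,.147))],disc(W,(.518,.146),.163,.172,.05),disc(W,(.43,.2597),.079,.09,.03))
need((.43,.2597,.0675),toolR(.92))
E
```

```text
t: 60.5
tcp_pos: [0.4296, 0.2597, 0.1965]
tool_rot: [0.898, 0.441, -0.002, 0.001]
force: [-0.7, -0.4, -0.1]
finger_gap: 0.302
gripper_force: 0.0
[(0.6403, 0.2289, 20, 0.1905, 77), (0.6148, 0.127, 19, 0.1905, 70), (0.5196, 0.1469, 20, 0.1906, 78)] (0.5187, 0.1463, 61, 0.1675, 445) (0.4298, 0.2599, 38, 0.084, 73)
[(0.6411, 0.2277, 22, 0.1894, 88), (0.616, 0.1268, 22, 0.1891, 81), (0.5223, 0.1466, 20, 0.1892, 62)] (0.5216, 0.1457, 59, 0.1676, 227) (0.4287, 0.2602, 34, 0.0839, 35)
t 60.6 tcp [0.4316 0.2604 0.1987] q [ 0.32  0.41  1.77 -0.    0.96  0.98] gap 0.302 gf 0.0 F [-0.7  0.7  0.6]
 now-axes [-0.037 -0.027  3.281] target-axes [-0.037 -0.021  3.281] turn [ 0.0012  0.     -0.0044]
```

All three jars are centred within 5 mm. Now the dial.

```bash
python3 -m crank '-0.037 -0.025 0.6 0 0 -0.004;0 0 0.6 0 0 0;0 0 0.6 0 0 0;0 0 0.5 0 0 0;0 0 0 0 0 0' >/dev/null
python3 -m crank '0 0 0 0 0 0;0 0 0 0 0 0;0 0 0 0 0 0;0 0 0 0 0 0;0 0 0 0 0 0'
python3 -c "
from h import *
need((.43,.2597,.0675),toolR(.92))"
```

```text
t: 61.6
tcp_pos: [0.4295, 0.26, 0.1068]
tool_rot: [0.896, 0.444, 0.001, 0.001]
force: [0.6, 0.4, 1.1]
finger_gap: 0.301
gripper_force: 0.0
t 61.6 tcp [0.4295 0.26   0.1068] q [ 0.32  0.56  1.85 -0.    0.73  0.97] gap 0.301 gf 0.0 F [0.6 0.4 1.1]
 now-axes [-0.001  0.012  0.983] target-axes [0.    0.014 0.983] turn [ 0.0014 -0.0004 -0.    ]
```

```bash
python3 -m crank '0 0.012 0.4 0 0 0;0 0 0.3 0 0 0;0 0 0.27 0 0 0;0 0 0 0 0 0;0 0 0 0 0 0'
python3 -m crank '0 0 0 0 0 0;0 0 0 0 0 0;0 0 0 0 0 0;0 0 0 0 0 0;0 0 0 0 0 0' -1 30
python3 -m crank '0 0 0 0 0 0.07;0 0 0 0 0 0.07;0 0 0 0 0 0.07;0 0 0 0 0 0.07;0 0 0 0 0 0.07'
python3 -m crank '0 0 0 0 0 0.07;0 0 0 0 0 0.07;0 0 0 0 0 0.07;0 0 0 0 0 0.07;0 0 0 0 0 0.07'
python3 -c "
from h import *
need((.43,.2597,.0685),toolR(-.229))"
```

```text
t: 62.1
tcp_pos: [0.4294, 0.2595, 0.067]
tool_rot: [0.896, 0.444, -0.0, 0.001]
force: [0.1, 1.2, 0.7]
finger_gap: 0.299
gripper_force: 0.0
t: 62.6
tcp_pos: [0.4307, 0.2593, 0.0678]
tool_rot: [0.896, 0.444, 0.001, 0.001]
force: [3.1, -4.4, -0.3]
finger_gap: 0.102
gripper_force: 34.4
t: 63.1
tcp_pos: [0.431, 0.259, 0.0678]
tool_rot: [0.983, 0.182, 0.002, 0.001]
force: [3.8, -5.7, -1.1]
finger_gap: 0.108
gripper_force: 34.4
t: 63.6
tcp_pos: [0.4311, 0.2586, 0.0678]
tool_rot: [0.996, -0.091, 0.002, 0.001]
force: [4.4, -7.9, -0.1]
finger_gap: 0.108
gripper_force: 34.4
t 63.6 tcp [0.4311 0.2586 0.0678] q [ 0.32  0.64  1.87 -0.01  0.63  2.08] gap 0.108 gf 34.4 F [ 4.4 -7.9 -0.1]
 now-axes [-0.032 -0.022 -0.017] target-axes [-0.033 -0.02  -0.017] turn [ 0.0011 -0.0026  0.0294]
```

```bash
python3 -m crank '0 0 0 0 0 0.03;0 0 0 0 0 0;0 0 0 0 0 0;0 0 0 0 0 0;0 0 0 0 0 0'
python3 -m crank '0 0 0 0 0 0;0 0 0 0 0 0;0 0 0 0 0 0;0 0 0 0 0 0;0 0 0 0 0 0' -0.4
python3 -m crank '0 0 -0.3 0 0 0;0 0 -0.7 0 0 0;0 0 -0.7 0 0 0;0 0 -0.7 0 0 0;0 0 -0.7 0 0 0'
python3 -m crank '0 0 -0.7 0 0 0;-0.3 0.8 0 0 0 0;0 0.8 0 0 0 0;0 0.8 0 0 0 0;0 0.8 0 0 0 0'
python3 -m crank '0 0.8 0 0 0 0;0 0.8 0 0 0 0;0 0.8 0 0 0 0;0 0.5 0 0 0 0;0 0 0 0 0 0'
python3 - <<'E'
from h import *
T=snapshot("top");S=snapshot("scene")
for W in(cloud(T),cloud(S)):
    print([disc(W,c,.18,.196,.05) for c in((.6403,.2279),(.6166,.1265),(.517,.147))],disc(W,(.518,.146),.163,.172,.05),"cup",disc(W,(.575,-.378),.055,.066,.05))
W=cloud(T);m=(np.hypot(W[...,0]-.43,W[...,1]-.2595)<.03)&(W[...,2]>.078)&(W[...,2]<.095);Q=np.float32(W[m][:,:2]*1000);print(cv2.minAreaRect(Q),len(Q)); v=cv2.fitLine(Q,2,0,.01,.01).ravel();a=np.arctan(v[1]/v[0]);print("q",-.229+1.3-a)
mm=m&(T["image"].astype(int).sum(2)>400);d=W[mm][:,:2].mean(0)-[.43,.2597];print("pointer q",-.229+1.3-np.arctan2(d[1],d[0]))
a=T["image"][130:290,110:510];cv2.imwrite("pics/t12.png",cv2.resize(a,(800,320),interpolation=2)[:,:,::-1]);print(telemetry.sense()["t"],telemetry.sense()["tcp_pos"])
E
```

```text
t: 64.1
tcp_pos: [0.4311, 0.2585, 0.0678]
tool_rot: [0.994, -0.113, 0.002, 0.001]
force: [3.9, -8.4, -0.2]
finger_gap: 0.105
gripper_force: 34.4
t: 64.6
tcp_pos: [0.4294, 0.2598, 0.0674]
tool_rot: [0.994, -0.113, 0.0, 0.0]
force: [0.3, -0.9, 0.0]
finger_gap: 0.299
gripper_force: 0.0
t: 65.1
tcp_pos: [0.4293, 0.2597, 0.1934]
tool_rot: [0.994, -0.113, 0.001, 0.0]
force: [0.1, -0.5, 0.1]
finger_gap: 0.298
gripper_force: 0.0
t: 65.6
tcp_pos: [0.3884, 0.1369, 0.2205]
tool_rot: [0.994, -0.113, 0.001, 0.0]
force: [0.7, -0.4, 0.0]
finger_gap: 0.301
gripper_force: 0.0
t: 66.1
tcp_pos: [0.3626, 0.0232, 0.2203]
tool_rot: [0.993, -0.115, 0.001, 0.001]
force: [0.0, 0.1, 0.4]
finger_gap: 0.301
gripper_force: 0.0
[(0.6403, 0.2284, 20, 0.1908, 76), (0.6145, 0.1274, 20, 0.1909, 72), (0.5195, 0.1468, 20, 0.1903, 76)] (0.5184, 0.1466, 61, 0.1673, 452) cup (0.5744, -0.3787, 62, 0.0598, 97)
[(0.6411, 0.2279, 23, 0.1893, 89), (0.6159, 0.1261, 21, 0.1893, 80), (0.5221, 0.1462, 20, 0.1891, 65)] (0.5223, 0.147, 60, 0.1678, 221) cup (0.5728, -0.377, 67, 0.0588, 140)
((429.91259765625, 259.8993835449219), (10.787176132202148, 37.49224853515625), 75.35538482666016) 78
q 1.3024257
pointer q 1.307067082614618
66.2 [0.36302916 0.0246885  0.22016782]
```

View pics/t12.png

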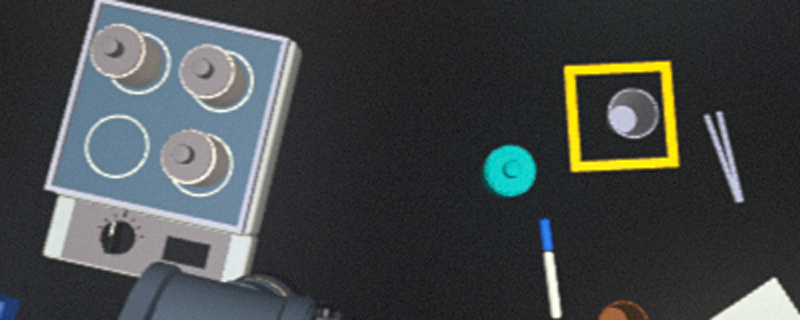

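The three closed jars stand on rings at (118,52), (210,75) and (190,160), with the dial on the long line (q about 1.30). The empty cup is in the square at (633,113), and the pen and forceps are untouched. I'm handing it in.

```bash
python3 -c "
from station import manip
print(manip.sign_off())"
```

```text
the job is handed in; nothing more can be done
None
```

I handed the job in, though the sign-off gave no verdict. My last camera check showed the balls in the lidded jar, all three jars on rings 1, 3 and 4 (each within about 5 mm), the dial at about 1.30 rad and the empty cup upright in the square.

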